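# Set up the slug-drilling station

### The job

Set up the drilling station. First turn the air dial fully anticlockwise to its end stop; then set the steel jig block into the fixture's nest and, with the clamp still open, feel that it is pressed fully down on its seat before closing the hinged clamp fully over it. Lay every aluminium slug on its side on the infeed tray in one tight row against the upright stop and wedge the chock, thin toe first, against the last slug so that the row cannot roll apart, leaving the bottle, cup and brush where they are.

Things in the scene. Friction and masses are not known exactly. Their poses are not given: they have to be found in the camera images.
- dial (a joint): Air dial, rad: 0 at its anticlockwise end stop (off), growing clockwise seen from above, at most 2.8. Friction 0.08 N m; it stays where left.
- dial_grip (a point): Point on the dial's vertical axis, 7 mm below the top of its grip bar. The black dial (60 mm across) lies on a blue box 90 x 90 x 30 mm; its upright grip bar is 57 mm long, 14 mm thick and 32 mm high. The point turns with the dial: its x axis runs along the bar, its z axis points up.
- nest (a point): Centre of the seat plane of the aluminium fixture, 25 mm above the table. z up; +x points to the clamp's hinge, roughly away from the robot. Dark walls 14 mm high bound a pocket 54 (x) by 104 mm (y), 2 mm clear round the block; its two long sides are open for 64 mm in the middle for fingers. The base plate is 150 x 150 x 25 mm about this point, with a tail 84 mm wide under the hinge.
- pad_top (a point): Centre of the top of the brass ejector pad, 30 x 56 mm, in the middle of the seat. At the start it stands 0 to 8 mm above the seat; standing up it holds the block that much too high. It is stiff: the block's weight does not push it down; 5 to 8 N more does, slowly, and then it stays down.
- block_c (a point): Centre of the steel jig block, 50 (x) x 100 (y) x 36 (z) mm, 0.4 to 0.75 kg, with two brass bushes in its top. z up. The block may go in either way round. Fully down, this point is 18 mm above nest and the block's top 36 mm above it.
- clamp (a joint): Hinged clamp strap, rad: 0 shut (strap level), 1.57 upright, at most 1.95 (leaning back). Its hinge friction (0.4 N m) holds it where left.
- clamp_hinge (a point): Hinge axis of the clamp, 105 mm in +x and 55 mm up from nest; the axis lies along the nest's y. Two steel cheeks reach 20 mm above it and 28 mm to either side. Axes as nest.
- clamp_handle (a point): Centre of the clamp's black cross handle, 160 mm from the hinge axis: a bar 24 mm in diameter and 34 mm long along the nest's y, at the free end of the steel strap, 26 mm wide and 12 mm thick. Shut, it is 55 mm in -x and 55 mm up from nest, and the strap's rubber foot is 1 mm above the seated block.
- row_stop (a point): Foot of the infeed tray's upright aluminium stop, middle of its face, on the top of the rubber mat (15 mm above the table). The row runs from here along +y; slugs lie with their axes along x; z up. The stop is 84 mm wide and 45 mm high; mat 84 mm wide, usable 248 mm along y, ended by a lip 5 mm high; no side walls; the blue bed is 100 mm wide.
- slug1_c (a point): Centre of a solid aluminium slug, 44 mm in diameter, 60 mm long, 0.25 kg, axis along its x. At the start it lies across a wooden rack with four places 52 mm apart, its axis 42 mm above the table; the rack's rail is 28 mm wide under the slug's middle, so both ends stand clear. Not there in some starts.
- slug2_c (a point): Centre of a solid aluminium slug, 44 mm in diameter, 60 mm long, 0.25 kg, axis along its x. At the start it lies across a wooden rack with four places 52 mm apart, its axis 42 mm above the table; the rack's rail is 28 mm wide under the slug's middle, so both ends stand clear. Not there in some starts.
- slug3_c (a point): Centre of a solid aluminium slug, 44 mm in diameter, 60 mm long, 0.25 kg, axis along its x. At the start it lies across a wooden rack with four places 52 mm apart, its axis 42 mm above the table; the rack's rail is 28 mm wide under the slug's middle, so both ends stand clear. Not there in some starts.
- slug4_c (a point): Centre of a solid aluminium slug, 44 mm in diameter, 60 mm long, 0.25 kg, axis along its x. At the start it lies across a wooden rack with four places 52 mm apart, its axis 42 mm above the table; the rack's rail is 28 mm wide under the slug's middle, so both ends stand clear. Not there in some starts.
- chock_c (a point): Point inside the black rubber wedge chock, half-way up (20 mm): the chock is 44 mm wide (x), 65 mm long (y) and 40 mm high, 0.35 kg. From this point the thin toe is 45 mm in -y and the upright back 20 mm in +y; the ramp ends 10 mm in -y, behind it the top is level. With the toe against a slug lying on the same surface, this point is 55 mm from the slug's axis. z up.
- chock_toe (a point): Middle of the chock's thin toe edge, at its underside. Axes as chock_c. With the toe against a slug this point lies under it, 10 mm from its axis.
- oil_bottle: White bottle, 60 mm across, 170 mm high, bystander. Origin under its centre.
- cup: Steel cup, 80 mm across, 90 mm high, bystander. Origin under its centre.
- brush: Hand brush 180 mm long lying on the table, bystander. Origin on its underside.
There are look-alikes about, which are no part of the job. What is shaped like the part that bears dial but green or red is not meant.

How it is judged:
On the way, in this order (a step that is already met when the one before it is completed fails the run):
1. the air dial is at its anticlockwise end stop (value of joint dial below 0.1 rad), for 0.2 s.
2. the block is fully down in the nest while the clamp still stands open (x of block_c in the frame of nest between -0.006 and 0.006 m and y of block_c in the frame of nest between -0.006 and 0.006 m and z of block_c in the frame of nest below 0.02 m and angle between block_c's own z axis and vertical below 0.04 rad and value of joint clamp above 0.8 rad), for 0.3 s.
3. the clamp is shut over the seated block (x of block_c in the frame of nest between -0.006 and 0.006 m and y of block_c in the frame of nest between -0.006 and 0.006 m and z of block_c in the frame of nest below 0.02 m and angle between block_c's own z axis and vertical below 0.04 rad and value of joint clamp below 0.04 rad), for 0.2 s.
At the end, for the whole second after the job is handed in: Dial within 0.1 rad of its stop; block within 2 mm of fully down; clamp within 0.04 rad of shut; all slugs on the tray mat, square within 0.2 rad, 18 mm of its middle line, a row from the stop with gaps under about 2 mm; chock flat, toe to the row, within 5 mm of the last slug; all at rest (all of step 3 and (y of slug1_c in the frame of row_stop between 0.018 and 0.0265 m or (y of slug1_c in the frame of row_stop between 0.062 and 0.072 m and (y of slug2_c in the frame of row_stop between 0.018 and 0.0265 m or y of slug3_c in the frame of row_stop between 0.018 and 0.0265 m or y of slug4_c in the frame of row_stop between 0.018 and 0.0265 m)) or (y of slug1_c in the frame of row_stop between 0.106 and 0.1175 m and (y of slug2_c in the frame of row_stop between 0.062 and 0.072 m or y of slug3_c in the frame of row_stop between 0.062 and 0.072 m or y of slug4_c in the frame of row_stop between 0.062 and 0.072 m)) or (y of slug1_c in the frame of row_stop between 0.15 and 0.163 m and (y of slug2_c in the frame of row_stop between 0.106 and 0.1175 m or y of slug3_c in the frame of row_stop between 0.106 and 0.1175 m or y of slug4_c in the frame of row_stop between 0.106 and 0.1175 m))) and x of slug1_c in the frame of row_stop between -0.018 and 0.018 m and z of slug1_c in the frame of row_stop between 0.016 and 0.028 m and angle between the x axis of each of slug1_c, slug2_c, slug3_c, slug4_c and the x axis of row_stop, either way round below 0.2 rad and linear speed of each of slug1, slug2, slug3, slug4 below 0.02 m/s and (y of slug2_c in the frame of row_stop between 0.018 and 0.0265 m or (y of slug2_c in the frame of row_stop between 0.062 and 0.072 m and (y of slug1_c in the frame of row_stop between 0.018 and 0.0265 m or y of slug3_c in the frame of row_stop between 0.018 and 0.0265 m or y of slug4_c in the frame of row_stop between 0.018 and 0.0265 m)) or (y of slug2_c in the frame of row_stop between 0.106 and 0.1175 m and (y of slug1_c in the frame of row_stop between 0.062 and 0.072 m or y of slug3_c in the frame of row_stop between 0.062 and 0.072 m or y of slug4_c in the frame of row_stop between 0.062 and 0.072 m)) or (y of slug2_c in the frame of row_stop between 0.15 and 0.163 m and (y of slug1_c in the frame of row_stop between 0.106 and 0.1175 m or y of slug3_c in the frame of row_stop between 0.106 and 0.1175 m or y of slug4_c in the frame of row_stop between 0.106 and 0.1175 m))) and x of slug2_c in the frame of row_stop between -0.018 and 0.018 m and z of slug2_c in the frame of row_stop between 0.016 and 0.028 m and (y of slug3_c in the frame of row_stop between 0.018 and 0.0265 m or (y of slug3_c in the frame of row_stop between 0.062 and 0.072 m and (y of slug1_c in the frame of row_stop between 0.018 and 0.0265 m or y of slug2_c in the frame of row_stop between 0.018 and 0.0265 m or y of slug4_c in the frame of row_stop between 0.018 and 0.0265 m)) or (y of slug3_c in the frame of row_stop between 0.106 and 0.1175 m and (y of slug1_c in the frame of row_stop between 0.062 and 0.072 m or y of slug2_c in the frame of row_stop between 0.062 and 0.072 m or y of slug4_c in the frame of row_stop between 0.062 and 0.072 m)) or (y of slug3_c in the frame of row_stop between 0.15 and 0.163 m and (y of slug1_c in the frame of row_stop between 0.106 and 0.1175 m or y of slug2_c in the frame of row_stop between 0.106 and 0.1175 m or y of slug4_c in the frame of row_stop between 0.106 and 0.1175 m))) and x of slug3_c in the frame of row_stop between -0.018 and 0.018 m and z of slug3_c in the frame of row_stop between 0.016 and 0.028 m and (y of slug4_c in the frame of row_stop between 0.018 and 0.0265 m or (y of slug4_c in the frame of row_stop between 0.062 and 0.072 m and (y of slug1_c in the frame of row_stop between 0.018 and 0.0265 m or y of slug2_c in the frame of row_stop between 0.018 and 0.0265 m or y of slug3_c in the frame of row_stop between 0.018 and 0.0265 m)) or (y of slug4_c in the frame of row_stop between 0.106 and 0.1175 m and (y of slug1_c in the frame of row_stop between 0.062 and 0.072 m or y of slug2_c in the frame of row_stop between 0.062 and 0.072 m or y of slug3_c in the frame of row_stop between 0.062 and 0.072 m)) or (y of slug4_c in the frame of row_stop between 0.15 and 0.163 m and (y of slug1_c in the frame of row_stop between 0.106 and 0.1175 m or y of slug2_c in the frame of row_stop between 0.106 and 0.1175 m or y of slug3_c in the frame of row_stop between 0.106 and 0.1175 m))) and x of slug4_c in the frame of row_stop between -0.018 and 0.018 m and z of slug4_c in the frame of row_stop between 0.016 and 0.028 m and ((y of slug1_c in the frame of row_stop between 0.018 and 0.0265 m and y of chock_toe in the frame of row_stop between 0.024 and 0.0405 m) or (y of slug2_c in the frame of row_stop between 0.018 and 0.0265 m and y of chock_toe in the frame of row_stop between 0.024 and 0.0405 m) or (y of slug3_c in the frame of row_stop between 0.018 and 0.0265 m and y of chock_toe in the frame of row_stop between 0.024 and 0.0405 m) or (y of slug4_c in the frame of row_stop between 0.018 and 0.0265 m and y of chock_toe in the frame of row_stop between 0.024 and 0.0405 m) or (y of slug1_c in the frame of row_stop between 0.062 and 0.072 m and y of chock_toe in the frame of row_stop between 0.068 and 0.086 m) or (y of slug2_c in the frame of row_stop between 0.062 and 0.072 m and y of chock_toe in the frame of row_stop between 0.068 and 0.086 m) or (y of slug3_c in the frame of row_stop between 0.062 and 0.072 m and y of chock_toe in the frame of row_stop between 0.068 and 0.086 m) or (y of slug4_c in the frame of row_stop between 0.062 and 0.072 m and y of chock_toe in the frame of row_stop between 0.068 and 0.086 m) or (y of slug1_c in the frame of row_stop between 0.106 and 0.1175 m and y of chock_toe in the frame of row_stop between 0.112 and 0.1315 m) or (y of slug2_c in the frame of row_stop between 0.106 and 0.1175 m and y of chock_toe in the frame of row_stop between 0.112 and 0.1315 m) or (y of slug3_c in the frame of row_stop between 0.106 and 0.1175 m and y of chock_toe in the frame of row_stop between 0.112 and 0.1315 m) or (y of slug4_c in the frame of row_stop between 0.106 and 0.1175 m and y of chock_toe in the frame of row_stop between 0.112 and 0.1315 m) or (y of slug1_c in the frame of row_stop between 0.15 and 0.163 m and y of chock_toe in the frame of row_stop between 0.156 and 0.177 m) or (y of slug2_c in the frame of row_stop between 0.15 and 0.163 m and y of chock_toe in the frame of row_stop between 0.156 and 0.177 m) or (y of slug3_c in the frame of row_stop between 0.15 and 0.163 m and y of chock_toe in the frame of row_stop between 0.156 and 0.177 m) or (y of slug4_c in the frame of row_stop between 0.15 and 0.163 m and y of chock_toe in the frame of row_stop between 0.156 and 0.177 m)) and x of chock_c in the frame of row_stop between -0.02 and 0.02 m and z of chock_c in the frame of row_stop between 0.014 and 0.026 m and angle between the y axis of chock_c and the y axis of row_stop, either way round below 0.2 rad and angle between chock_c's own z axis and vertical below 0.15 rad and value of joint dial below 0.1 rad); the robot touches nothing.
It fails at once if the oil bottle is moved more than 30 mm (distance of oil_bottle from where it was at the start of the episode above 0.03 m).
It fails at once if the cup is moved more than 30 mm (distance of cup from where it was at the start of the episode above 0.03 m).
It fails at once if the brush is moved more than 30 mm (distance of brush from where it was at the start of the episode above 0.03 m).
Of slug1, slug2, slug3, slug4 only 2 to 4 are there at a start; the rules pass over those that are not, and their reading is None.
At some moment in a run one of chock, block may be knocked a few centimetres aside while the robot is not near it.
It also fails if it takes over 210 s, if anything falls off the work surface, if the arm or the gripper's body presses on something with over 40 N, if the wrist force passes 120 N, or if a joint passes its speed limit or range.

### The arm

A 6-joint arm with a two-finger parallel gripper is mounted at the origin on the work surface. World frame = base frame: x ahead of the robot, y to its left, z up, the work surface at z = 0. Lengths are in m, angles in rad, forces in N, time in s.
With the tool pointing down it reaches from about 0.275 to 0.85 m from the base axis. Payload 19 kg.
Tool frame: the origin (TCP) lies at the very end of the fingers, on their centre line; the grasp point (between the pads) lies 19 mm behind it; z points along the fingers, y is the direction in which the jaws open and shut (so a half turn about z gives the same grasp; the last joint's range is limited). The gripper opens to 85 mm and grips with 20 to 120 N. Pads are 22 mm wide; open, the fingers measure 114 mm over their backs; the gripper's body (76 mm by 85 mm) begins 54 mm behind the grasp point. The pads swing forward as they close: fully open they stand 13 mm farther back than shut.
Start: joints at [1.202, 0.15, 1.437, -0, 1.554, -0.134], TCP at [0.134, 0.559, 0.193] pointing down, gripper open.
Joint ranges: [-2.8, 2.8], [-0.68, 2.1], [0.12, 2.68], [-1.39, 4.53], [0.16, 2.79], [-2.81, 2.81]. Speed limits (rad/s): [1.89, 1.89, 2.22, 3.01, 3.01, 3.01].

### API

Orientations are given as a unit quaternion [w, x, y, z].
In Python, from station import bot gives the robot as it stands.
- The arm moves only by the shell command python3 -m inch 'ROWS'. ROWS is a JSON object of lists of equal length, an entry for each row: "twist": the turn, a rotation vector about the world's x, y, z in rad, a list of three; "offset": the shift along the world's x, y, z in cm, a list of three; "claw": the finger opening in cm, from 0 to 8.54. In form: {"twist": [[rx, ry, rz], ...], "offset": [[dx, dy, dz], ...], "claw": [claw, ...]}. A call has 1 to 12 rows; each row is the pose to reach, as a shift and turn from the pose measured when the call began; what a row does not reach only later rows make up. A row lasts 1/10 s, in which the tool goes at most 50 mm and 8.59 degrees, less where a joint would pass 70% of its speed; a pose out of reach is approached as far as the arm can. A call with a gripper value outside its range is refused whole. The fingers move at their own pace and stop on an object; the grip force is fixed at half the most. Time passes only in rows, so rows that repeat a pose let the fingers close. It gives the time, the measured TCP pose, the force and the opening at its end, in the units of the state.
- bot.get_obs(): the state, without advancing time (a new reading comes with each control period).
- bot.get_image(name): name is "side" or "top" or "wrist"; returns a dict with "img" (480x640x3 uint8, blue, green, red), "intrinsics" (3x3 intrinsics, pixels), "xyz" and "attitude" of the camera in the world; the wrist camera has in their place "tool_from_camera" (4x4, takes a point from camera to tool coordinates, whose origin is the TCP and whose axes are the flange's). Camera axes: x right, y up, looking along -z (the intrinsics and any distortion apply to the point x, -y, -z); pixel columns grow to the right and rows downward; lengths in m; the calibration is good to about 2 mm. A picture is of the moment at which its call begins: read the wrist's pose just before it. There is no depth.
- bot.sign_off(): hands the job in, once; it reports no verdict.
The state is a dict: "time": time; "q": joint angles; "joint_vel": joint speeds; "effort": joint torques, N m; "tool_pos": TCP position; "orientation": TCP orientation; "force": force on the tool from outside, world axes, zero at the start; "ft_torque": the same for the moment, N m; "gripper_width": finger opening in m.
Only numpy, scipy, OpenCV 4.12 (cv2) and the standard library are available. Lean on these libraries where they do the work, as an engineer would, in place of code of your own. Each camera call takes 0.05 s, during which the arm holds its last target.

## Working session

There is one attempt and no reset: what is moved stays moved. The work goes in short steps, Python scripts to look and compute and a shell command to move; the robot and the scene stay as the last step left them, time stands still between calls to the robot, and variables do not carry over. Pictures are saved under pics/ and viewed, and the job is handed in when it is done.

```bash
ls; mkdir -p pics; python3 - <<'E'
from station import bot
import cv2
o=bot.get_obs(); print(o)
for n in ("side","top","wrist"):
    d=bot.get_image(n); cv2.imwrite(f"pics/{n}0.png",d["img"])
    print(n,{k:v for k,v in d.items() if k!="img"})
E
```

```text
pics
{'time': 0.0, 'q': array([ 1.20198477e+00,  1.51007577e-01,  1.43797783e+00, -2.55155534e-06,
        1.55380668e+00, -1.33999776e-01]), 'joint_vel': array([-0.0002394 , -0.00071381,  0.00267631, -0.00153464, -0.00017953,
       -0.00097108]), 'effort': array([ 2.45905416e-03, -7.13083434e+01, -5.70843565e+01, -1.04300159e-04,
        9.28712165e-03, -1.59501928e-04]), 'tool_pos': array([0.13370012, 0.55895903, 0.19228968]), 'orientation': array([-1.47952725e-04,  1.17136308e-01,  9.93115666e-01, -5.81178313e-04]), 'force': array([ 0.52960266, -0.07550059,  0.27304308]), 'ft_torque': array([-0.00280261,  0.00432484,  0.03108392]), 'gripper_width': 0.0856424055996185}
side {'intrinsics': array([[604.80958577,   0.        , 323.42079345],
       [  0.        , 604.80958577, 249.53339875],
       [  0.        ,   0.        ,   1.        ]]), 'xyz': array([ 0.08453322, -1.05722848,  0.9448317 ]), 'attitude': array([ 0.88407521,  0.42233062, -0.09303117, -0.17718091])}
top {'intrinsics': array([[436.46274101,   0.        , 317.70830149],
       [  0.        , 436.46274101, 236.32913361],
       [  0.        ,   0.        ,   1.        ]]), 'xyz': array([ 0.45148862, -0.0820377 ,  1.04669803]), 'attitude': array([ 0.71404977,  0.016568  , -0.04140539, -0.69867305])}
wrist {'intrinsics': array([[388.94679207,   0.        , 318.7083984 ],
       [  0.        , 388.94679207, 236.66406304],
       [  0.        ,   0.        ,   1.        ]]), 'tool_from_camera': array([[-3.03091294e-04,  9.49854342e-01,  3.12692560e-01,
         7.99720319e-02],
       [ 9.99999588e-01,  5.55302516e-04, -7.17526944e-04,
         6.13868050e-04],
       [-8.55185049e-04,  3.12692214e-01, -9.49854119e-01,
        -1.81543093e-01],
       [ 0.00000000e+00,  0.00000000e+00,  0.00000000e+00,
         1.00000000e+00]])}
```

View pics/top0.png

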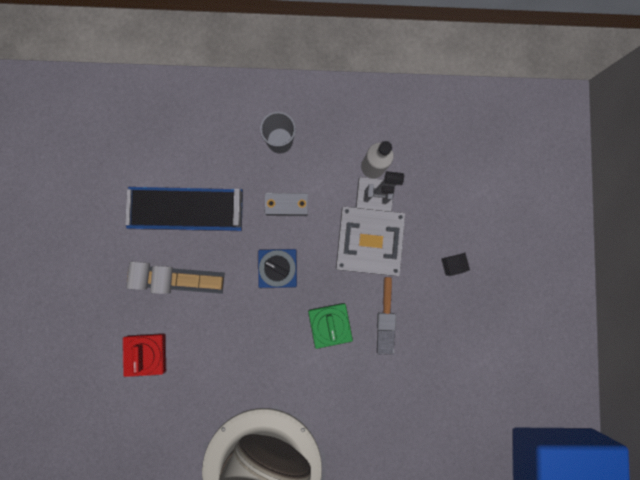

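View pics/side0.png

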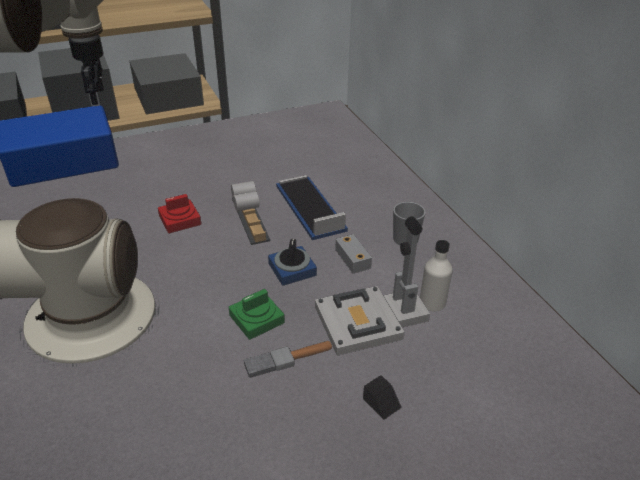

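View pics/wrist0.png

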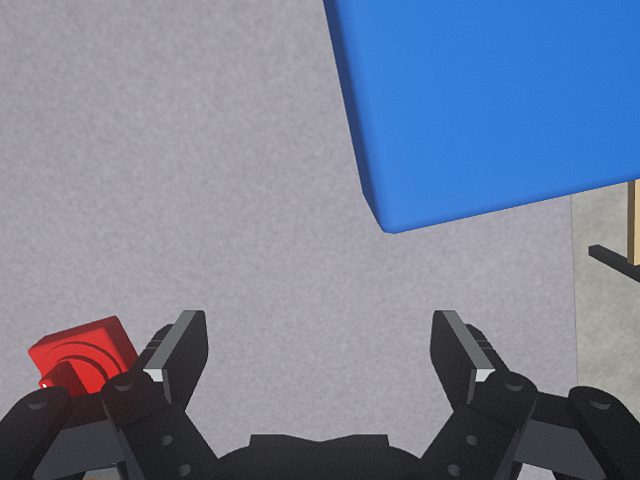

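```bash
cat > h.py <<'E'
import numpy as np, cv2
from scipy.spatial.transform import Rotation as R
def Rq(q): return R.from_quat([q[1],q[2],q[3],q[0]])
def cam(bot,n,name=None):
    o=bot.get_obs(); d=bot.get_image(n); d=dict(d)
    if n=="wrist":
        T=np.eye(4);T[:3,:3]=Rq(o["orientation"]).as_matrix();T[:3,3]=o["tool_pos"]
        C=T@d["tool_from_camera"]; d["R"]=C[:3,:3]; d["c"]=C[:3,3]
    else: d["R"]=Rq(d["attitude"]).as_matrix(); d["c"]=np.array(d["xyz"])
    if name: cv2.imwrite(f"pics/{name}.png",d["img"])
    return d
def ray(d,u,v):
    p=np.linalg.inv(d["intrinsics"])@[u,v,1.]; w=d["R"]@[p[0],-p[1],-p[2]]
    return d["c"],w/np.linalg.norm(w)
def onz(d,u,v,z):
    c,w=ray(d,u,v); return c+w*(z-c[2])/w[2]
def proj(d,P):
    p=d["R"].T@(np.asarray(P,float)-d["c"]); q=d["intrinsics"]@[p[0],-p[1],-p[2]]
    return q[:2]/q[2]
def tri(*obs):
    A=np.zeros((3,3));b=np.zeros(3)
    for d,u,v in obs:
        c,w=ray(d,u,v);M=np.eye(3)-np.outer(w,w);A+=M;b+=M@c
    return np.linalg.solve(A,b)
def crop(d,name,u0,v0,u1,v1,k):
    cv2.imwrite(f"pics/{name}.png",cv2.resize(d["img"][v0:v1,u0:u1],None,fx=k,fy=k,interpolation=cv2.INTER_CUBIC))
def st(bot):
    o=bot.get_obs(); e=Rq(o["orientation"]).as_matrix()
    return dict(t=round(o["time"],2),p=o["tool_pos"].round(4),y=np.degrees(np.arctan2(e[1,1],e[0,1])).round(2),z=e[:,2].round(3),f=o["force"].round(1),w=round(o["gripper_width"],4))
E
python3 - <<'E'
from station import bot
from h import *
d=cam(bot,"top"); s=cam(bot,"side")
crop(d,"topL",110,170,310,300,4); crop(d,"topR",310,130,480,300,4)
crop(s,"sideA",220,170,440,330,3)
E
```

```text
(no output)
```

View pics/topL.png

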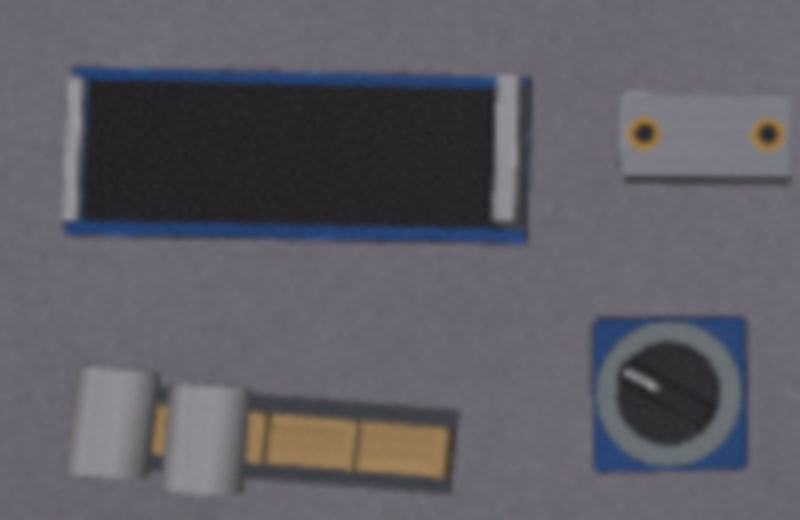

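View pics/topR.png

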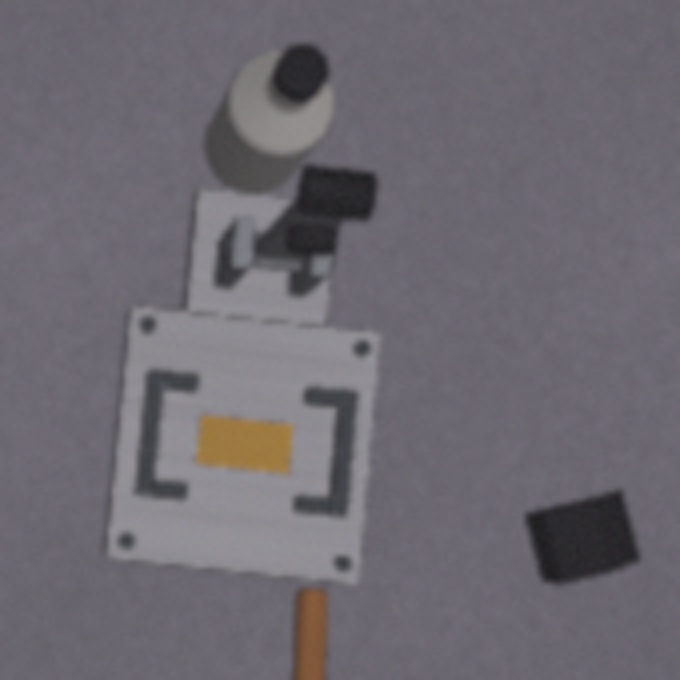

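View pics/sideA.png

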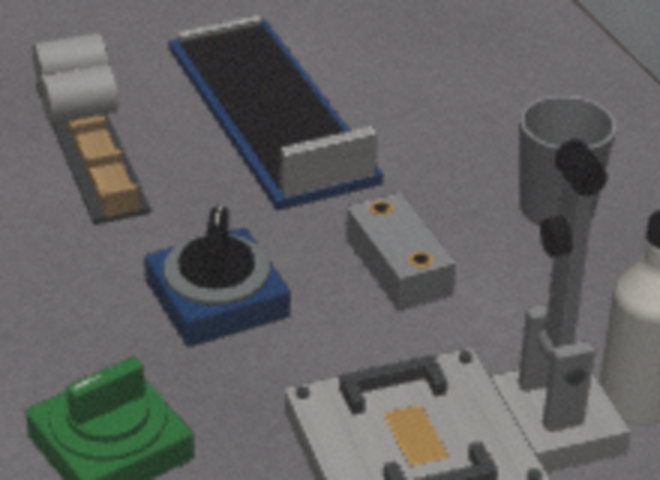

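```bash
python3 - <<'E'
from station import bot
from h import *
d=cam(bot,"top"); s=cam(bot,"side")
L=lambda u,v:(110+(u-1.5)/4,170+(v-1.5)/4)
Rr=lambda u,v:(310+(u-1.5)/4,130+(v-1.5)/4)
def P(n,uv,z): print(n,onz(d,*uv,z).round(4))
P("dial boxcorners z30",L(593,318),.03);P("",L(746,318),.03);P("",L(746,470),.03);P("",L(597,470),.03)
P("dial disc",L(669,393),.04)
P("bar tip",L(628,373),.065)
for c in [(622,92),(790,95),(790,178),(622,175)]: P("block",L(*c),.036)
P("bush",L(644,133),.036);P("bush",L(767,133),.036)
for c in [(131,308),(378,332),(357,582),(107,555)]: P("nestplate",Rr(*c),.025)
P("pad",Rr(245,444),.025)
for c in [(494,78),(492,222)]: P("stop face top",L(*c),.060)
P("lip",L(84,80),.02);P("lip",L(82,220),.02)
for c in [(82,368),(155,372),(146,478),(70,473)]: P("slugA",L(*c),.042)
for c in [(172,385),(245,388),(239,495),(166,492)]: P("slugB",L(*c),.042)
for c in [(527,512),(622,492),(638,560),(552,583)]: P("chock",Rr(*c),.04)
P("rack end",L(450,480),.02);P("rack end",L(455,412),.02)
S=lambda u,v:(220+(u-1)/3,170+(v-1)/3)
print("handle",tri((d,*Rr(338,195)),(s,*S(580,168))))
print("hinge cheek",tri((d,*Rr(243,225)),(s,*S(537,315))))
print("pointer tip",tri((d,*L(628,373)),(s,*S(214,212))))
E
```

```text
dial boxcorners z30 [0.5024 0.0214 0.03  ]
 [ 0.5044 -0.0673  0.03  ]
 [ 0.4165 -0.0694  0.03  ]
 [0.4148 0.0164 0.03  ]
dial disc [ 0.4599 -0.0244  0.04  ]
bar tip [ 0.4703 -0.0026  0.065 ]
block [0.6344 0.0081 0.036 ]
block [ 0.6353 -0.0899  0.036 ]
block [ 0.5864 -0.091   0.036 ]
block [0.5857 0.0066 0.036 ]
bush [ 0.6106 -0.0054  0.036 ]
bush [ 0.6125 -0.077   0.036 ]
nestplate [ 0.6078 -0.1741  0.025 ]
nestplate [ 0.5972 -0.3215  0.025 ]
nestplate [ 0.4489 -0.3097  0.025 ]
nestplate [ 0.4617 -0.1623  0.025 ]
pad [ 0.5286 -0.2428  0.025 ]
stop face top [0.6362 0.0787 0.06  ]
stop face top [0.5539 0.0768 0.06  ]
lip [0.636 0.324 0.02 ]
lip [0.5535 0.3206 0.02  ]
slugA [0.4671 0.3074 0.042 ]
slugA [0.4657 0.2665 0.042 ]
slugA [0.406  0.2684 0.042 ]
slugA [0.408  0.3108 0.042 ]
slugB [0.4586 0.2566 0.042 ]
slugB [0.4577 0.2156 0.042 ]
slugB [0.3974 0.2161 0.042 ]
slugB [0.3983 0.2569 0.042 ]
chock [ 0.4916 -0.4059  0.04  ]
chock [ 0.5045 -0.462   0.04  ]
chock [ 0.465  -0.4712  0.04  ]
chock [ 0.4507 -0.4204  0.04  ]
rack end [0.4071 0.102  0.02  ]
rack end [0.4464 0.1007 0.02  ]
handle [ 0.63070559 -0.25151426  0.24078419]
hinge cheek [ 0.63734997 -0.22639719  0.09272747]
pointer tip [ 0.4679168  -0.0023017   0.07177846]
```

Candidates for the dial in the top image are blue/black at (277,268), green at (330,326) and red at (144,355). The description picks the black dial on the blue box. The crop confirms this, and its size of about 88 mm against the stated 90 fits. I'm moving over it.

```bash
python3 -m inch '{"twist":[[0,0,-1.84],[0,0,-1.84],[0,0,-1.84],[0,0,-1.84],[0,0,-1.84],[0,0,-1.84],[0,0,-1.84],[0,0,-1.84],[0,0,-1.84],[0,0,-1.84],[0,0,-1.84],[0,0,-1.84]],"offset":[[32.6,-58.4,6],[32.6,-58.4,6],[32.6,-58.4,6],[32.6,-58.4,6],[32.6,-58.4,6],[32.6,-58.4,6],[32.6,-58.4,6],[32.6,-58.4,6],[32.6,-58.4,6],[32.6,-58.4,6],[32.6,-58.4,6],[32.6,-58.4,6]],"claw":[8,8,8,8,8,8,8,8,8,8,8,8]}'
python3 -c "
from station import bot
from h import *
print(st(bot))"
```

```text
time: 1.55
tool_pos: [0.4255, 0.0352, 0.2468]
orientation: [0.0, 0.852, 0.523, 0.0]
force: [1.3, 1.9, 0.2]
gripper_width: 0.0799
{'t': 1.55, 'p': array([0.4255, 0.0352, 0.2468]), 'y': np.float64(-26.96), 'z': array([ 0.001,  0.   , -1.   ]), 'f': array([1.3, 1.9, 0.2]), 'w': 0.0799}
```

```bash
python3 -m inch '{"twist":[[0,0,-0.04],[0,0,-0.04],[0,0,-0.04],[0,0,-0.04]],"offset":[[3.4,-6,0],[3.4,-6,0],[3.4,-6,0],[3.4,-6,0]],"claw":[6,6,6,6]}'
python3 - <<'E'
from station import bot
from h import *
print(st(bot))
d=cam(bot,"wrist","w1")
print(proj(d,[.46,-.025,.065]),proj(d,[.46,-.025,.03]))
E
```

```text
time: 1.95
tool_pos: [0.4594, -0.0249, 0.2467]
orientation: [-0.0, 0.863, 0.505, 0.0]
force: [0.5, 0.6, 1.2]
gripper_width: 0.0602
{'t': 1.95, 'p': array([ 0.4594, -0.0249,  0.2467]), 'y': np.float64(-29.3), 'z': array([ 0.,  0., -1.]), 'f': array([0.5, 0.6, 1.2]), 'w': 0.0602}
[319.324202   198.38718469] [319.28776053 191.03405691]
```

View pics/w1.png

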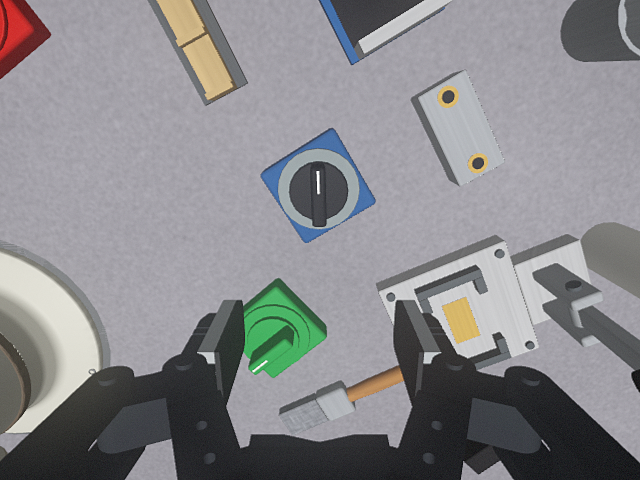

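The wrist view shows the blue dial centred at (319,189). Its grip bar runs vertically from (318,163) to (319,226) with the white pointer end up, so the jaws are square to the bar. I'm descending.

```bash
python3 -m inch '{"twist":[[0,0,0],[0,0,0],[0,0,0],[0,0,0],[0,0,0],[0,0,0]],"offset":[[0.2,0.2,-5],[0.2,0.2,-10],[0.2,0.2,-15],[0.2,0.2,-17],[0.2,0.2,-18.5],[0.2,0.2,-18.5]],"claw":[5,5,5,5,5,5]}'
python3 - <<'E'
from station import bot
from h import *
print(st(bot))
d=cam(bot,"wrist","w2")
E
```

```text
time: 2.6
tool_pos: [0.46, -0.021, 0.0605]
orientation: [-0.001, 0.862, 0.506, -0.001]
force: [-0.4, 0.0, 1.2]
gripper_width: 0.0502
{'t': 2.6, 'p': array([ 0.46  , -0.021 ,  0.0605]), 'y': np.float64(-29.15), 'z': array([-0.002,  0.001, -1.   ]), 'f': array([-0.4,  0. ,  1.2]), 'w': 0.0502}
```

View pics/w2.png

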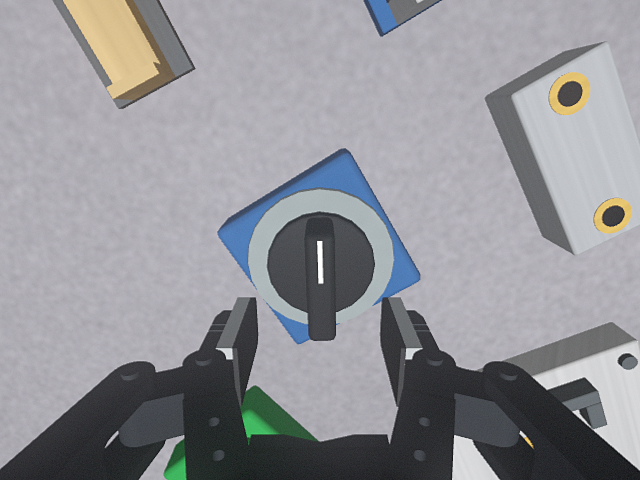

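```bash
python3 - <<'E'
from station import bot
from h import *
d=cam(bot,"wrist")
for z in(.0605,.072,.065): print(z,proj(d,[.46,-.021,z]))
for v in (218,340): print(onz(d,320,v,.072))
print([onz(d,*p,.03).round(4) for p in((347,150),(419,277),(300,343),(219,234))])
E
```

```text
0.0605 [316.96641688 275.68944503]
0.072 [316.84717965 285.36123339]
0.065 [316.92135212 279.34482017]
[0.47775864 0.00774903 0.072     ]
[ 0.44650696 -0.04835898  0.072     ]
[array([0.5034, 0.0236, 0.03  ]), array([ 0.5061, -0.0632,  0.03  ]), array([ 0.4212, -0.068 ,  0.03  ]), array([0.4167, 0.0176, 0.03  ])]
```

```bash
python3 -m inch '{"twist":[[0,0,0],[0,0,0],[0,0,0],[0,0,0],[0,0,0],[0,0,0],[0,0,0],[0,0,0]],"offset":[[0.2,-0.1,-0.6],[0.2,-0.1,-1.1],[0.2,-0.1,-1.1],[0.2,-0.1,-1.1],[0.2,-0.1,-1.1],[0.2,-0.1,-1.1],[0.2,-0.1,-1.1],[0.2,-0.1,-1.1]],"claw":[5,5,5,0,0,0,0,0]}'
```

```text
time: 3.5
tool_pos: [0.4634, -0.0226, 0.0517]
orientation: [0.0, 0.862, 0.506, 0.001]
force: [-0.7, -0.3, 0.4]
gripper_width: -0.0
```

```bash
python3 - <<'E'
from station import bot
from h import *
print(st(bot))
d=cam(bot,"wrist","w3")
s=cam(bot,"side"); crop(s,"s3",240,180,380,300,5)
E
```

```text
{'t': 3.5, 'p': array([ 0.4634, -0.0226,  0.0517]), 'y': np.float64(-29.17), 'z': array([ 0.001,  0.   , -1.   ]), 'f': array([-0.7, -0.3,  0.4]), 'w': -0.0}
```

View pics/w3.png

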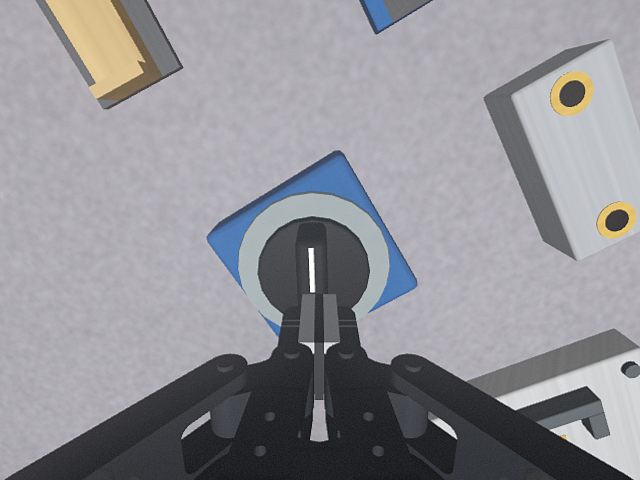

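View pics/s3.png

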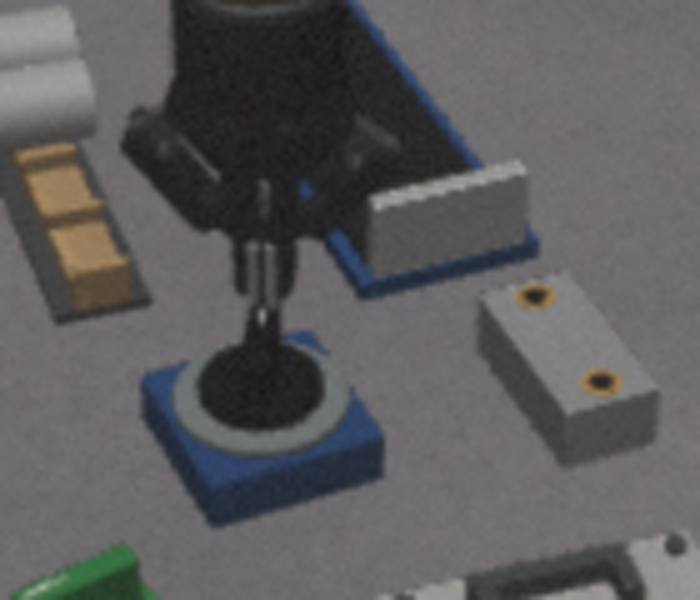

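```bash
python3 - <<'E'
from station import bot
from h import *
o=bot.get_obs();d=cam(bot,"wrist")
T=Rq(o["orientation"]).as_matrix()
for x in (-.011,0,.011):
  for z in (0,-.01,-.019,-.03,-.05): print(x,z,proj(d,o["tool_pos"]+T@[x,0,z]).round(0))
s=cam(bot,"side")
print("side tcp",proj(s,o["tool_pos"]), "bar",proj(s,[.462,-.023,.072]))
E
```

```text
-0.011 0 [319. 296.]
-0.011 -0.01 [319. 305.]
-0.011 -0.019 [319. 315.]
-0.011 -0.03 [319. 327.]
-0.011 -0.05 [318. 354.]
0 0 [319. 277.]
0 -0.01 [319. 285.]
0 -0.019 [319. 293.]
0 -0.03 [319. 305.]
0 -0.05 [318. 330.]
0.011 0 [319. 256.]
0.011 -0.01 [319. 264.]
0.011 -0.019 [319. 271.]
0.011 -0.03 [318. 282.]
0.011 -0.05 [318. 304.]
side tcp [293.45300707 252.47458784] bar [292.8212721  245.91573284]
```

```bash
python3 - <<'E'
from station import bot
from h import *
s=cam(bot,"side"); i=cv2.convertScaleAbs(s["img"][190:280,250:340],alpha=2.5,beta=10)
a=cv2.resize(i,None,fx=6,fy=6,interpolation=cv2.INTER_CUBIC); 
cv2.imwrite("pics/s4.png",a)
o=bot.get_obs()
for z in (0,.01,.02,.03): print(z,proj(s,o["tool_pos"]+[0,0,z]))
w=cam(bot,"wrist"); cv2.imwrite("pics/w4.png",cv2.resize(cv2.convertScaleAbs(w["img"][180:420,200:440],alpha=2.5,beta=10),None,fx=2.5,fy=2.5))
E
```

```text
0 [293.44437526 252.4733908 ]
0.01 [293.37494734 249.14271842]
0.02 [293.30490037 245.78234846]
0.03 [293.23422604 242.39188194]
```

View pics/s4.png

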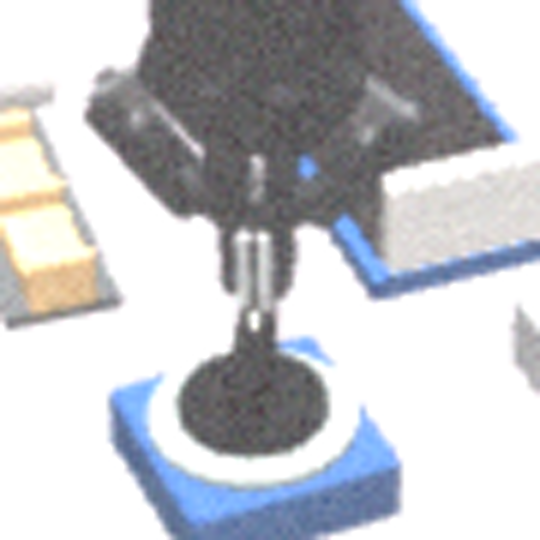

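View pics/w4.png

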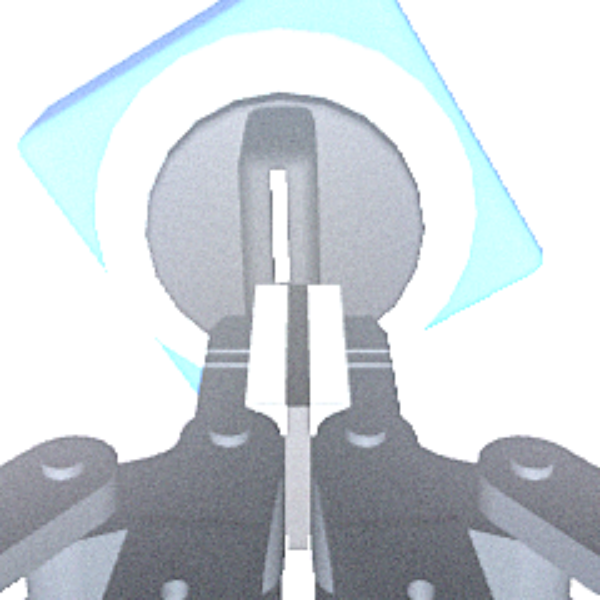

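Side and wrist views agree: the closed fingertips show at side pixel (293,240), about 35 mm above where the reported TCP should project. They closed above the bar and gripped nothing. I'll open and go down in small steps with force checks.

```bash
python3 -m inch '{"twist":[[0,0,0],[0,0,0],[0,0,0],[0,0,0],[0,0,0],[0,0,0]],"offset":[[0,0,0.5],[0,0,0.5],[0,0,0.5],[0,0,0],[0,0,-0.5],[0,0,-0.5]],"claw":[5,5,5,5,5,5]}'
python3 - <<'E'
from station import bot
from h import *
print(st(bot))
d=cam(bot,"wrist","w5"); s=cam(bot,"side"); crop(s,"s5",240,180,380,300,5)
E
```

```text
time: 4.4
tool_pos: [0.4628, -0.0225, 0.0457]
orientation: [-0.0, 0.862, 0.506, 0.0]
force: [-0.1, -0.8, -0.8]
gripper_width: 0.05
{'t': 4.4, 'p': array([ 0.4628, -0.0225,  0.0457]), 'y': np.float64(-29.17), 'z': array([-0.   ,  0.001, -1.   ]), 'f': array([-0.1, -0.8, -0.8]), 'w': 0.05}
```

View pics/w5.png

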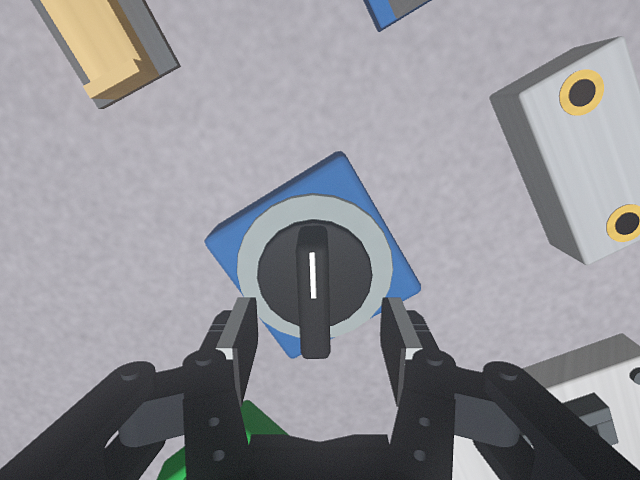

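View pics/s5.png

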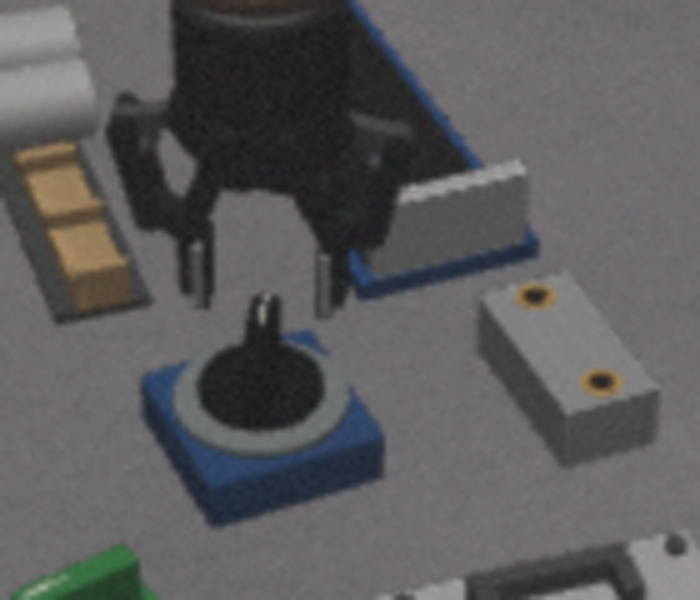

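```bash
python3 -m inch '{"twist":[[0,0,0],[0,0,0],[0,0,0],[0,0,0]],"offset":[[0,0,-0.4],[0,0,-0.8],[0,0,-1.2],[0,0,-1.2]],"claw":[5,5,5,5]}'
```

```text
time: 4.9
tool_pos: [0.4628, -0.0225, 0.0337]
orientation: [-0.0, 0.862, 0.506, 0.0]
force: [-0.2, 1.1, 0.8]
gripper_width: 0.05
```

```bash
python3 -m inch '{"twist":[[0,0,0],[0,0,0],[0,0,0],[0,0,0]],"offset":[[0,0,-0.6],[0,0,-1.2],[0,0,-1.8],[0,0,-1.8]],"claw":[5,5,5,5]}'
python3 - <<'E'
from station import bot
from h import *
print(st(bot))
d=cam(bot,"wrist","w6"); s=cam(bot,"side"); crop(s,"s6",240,180,380,300,5)
E
```

```text
time: 5.3
tool_pos: [0.4623, -0.0224, 0.0147]
orientation: [-0.001, 0.862, 0.506, -0.001]
force: [-0.4, -0.1, -0.4]
gripper_width: 0.0501
{'t': 5.3, 'p': array([ 0.4623, -0.0224,  0.0147]), 'y': np.float64(-29.17), 'z': array([-0.002,  0.001, -1.   ]), 'f': array([-0.4, -0.1, -0.4]), 'w': 0.0501}
```

View pics/w6.png

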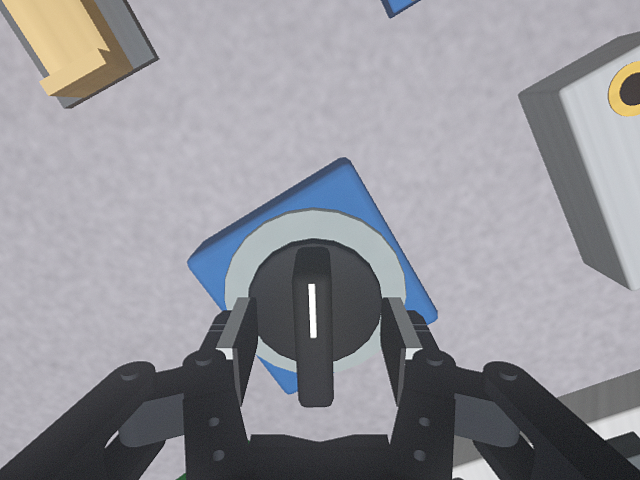

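View pics/s6.png

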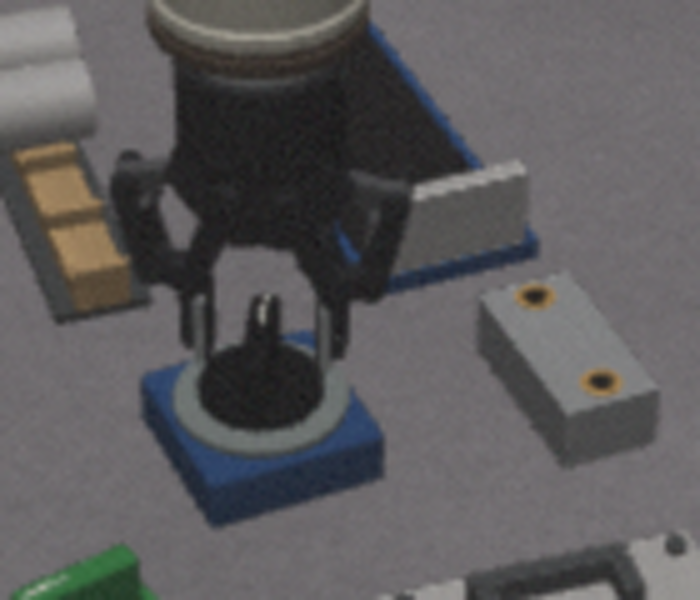

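```bash
python3 -m inch '{"twist":[[0,0,0],[0,0,0],[0,0,0],[0,0,0],[0,0,0],[0,0,0]],"offset":[[0,0,0],[0,0,0],[0,0,0],[0,0,0],[0,0,0],[0,0,0]],"claw":[0,0,0,0,0,0]}'
```

```text
time: 6.0
tool_pos: [0.4612, -0.0214, 0.016]
orientation: [-0.002, 0.862, 0.506, -0.001]
force: [-17.4, 10.4, 20.7]
gripper_width: 0.0128
```

```bash
python3 -m inch '{"twist":[[0,0,0],[0,0,0],[0,0,0.14],[0,0,0.28],[0,0,0.42],[0,0,0.42]],"offset":[[-0.1,0.06,0.3],[-0.1,0.06,0.3],[-0.1,0.06,0.3],[-0.1,0.06,0.3],[-0.1,0.06,0.3],[-0.1,0.06,0.3]],"claw":[0,0,0,0,0,0]}'; python3 -c "
from station import bot
from h import *
print(st(bot),bot.get_obs()['ft_torque'])"
```

```text
time: 6.6
tool_pos: [0.4592, -0.0209, 0.0173]
orientation: [-0.003, 0.736, 0.677, -0.002]
force: [7.4, -4.4, -30.5]
gripper_width: 0.0125
{'t': 6.6, 'p': array([ 0.4592, -0.0209,  0.0173]), 'y': np.float64(-4.78), 'z': array([-0.007,  0.001, -1.   ]), 'f': array([  7.4,  -4.4, -30.5]), 'w': 0.0125} [-0.79824807 -0.97998791  0.07433483]
```

```bash
python3 -m inch '{"twist":[[0,0,0.14],[0,0,0.28],[0,0,0.42],[0,0,0.56],[0,0,0.7],[0,0,0.7]],"offset":[[0,-0.05,-0.15],[0,-0.05,-0.15],[0,-0.05,-0.15],[0,-0.05,-0.15],[0,-0.05,-0.15],[0,-0.05,-0.15]],"claw":[0,0,0,0,0,0]}'; python3 -c "
from station import bot
from h import *
print(st(bot),bot.get_obs()['ft_torque'])"
```

```text
time: 7.2
tool_pos: [0.4584, -0.0216, 0.0166]
orientation: [-0.002, 0.457, 0.89, -0.004]
force: [-15.1, -0.2, 20.2]
gripper_width: 0.0123
{'t': 7.2, 'p': array([ 0.4584, -0.0216,  0.0166]), 'y': np.float64(35.67), 'z': array([-0.007, -0.005, -1.   ]), 'f': array([-15.1,  -0.2,  20.2]), 'w': 0.0123} [-0.24450533  2.45814832  0.02173829]
```

```bash
python3 -m inch '{"twist":[[0,0,0.14],[0,0,0.28],[0,0,0.42],[0,0,0.56],[0,0,0.7],[0,0,0.7]],"offset":[[-0.1,0,0.05],[-0.1,0,0.05],[-0.1,0,0.05],[-0.1,0,0.05],[-0.1,0,0.05],[-0.1,0,0.05]],"claw":[0,0,0,0,0,0]}'; python3 -c "
from station import bot
from h import *
print(st(bot),bot.get_obs()['ft_torque'])"
```

```text
time: 7.8
tool_pos: [0.4575, -0.0229, 0.0169]
orientation: [-0.001, 0.121, 0.993, -0.005]
force: [2.8, -13.3, -10.7]
gripper_width: 0.0122
{'t': 7.8, 'p': array([ 0.4575, -0.0229,  0.0169]), 'y': np.float64(76.1), 'z': array([-0.002, -0.01 , -1.   ]), 'f': array([  2.8, -13.3, -10.7]), 'w': 0.0122} [-2.10932366 -0.66357117  0.03141662]
```

```bash
python3 -m inch '{"twist":[[0,0,0.14],[0,0,0.28],[0,0,0.42],[0,0,0.42]],"offset":[[0,-0.1,0],[0,-0.1,0],[0,-0.1,0],[0,-0.1,0]],"claw":[0,0,0,0]}'; python3 -c "
from station import bot
from h import *
print(st(bot),bot.get_obs()['ft_torque'])"
```

```text
time: 8.2
tool_pos: [0.4576, -0.0238, 0.0169]
orientation: [0.001, -0.089, 0.996, -0.005]
force: [0.1, 1.2, -1.7]
gripper_width: 0.0127
{'t': 8.2, 'p': array([ 0.4576, -0.0238,  0.0169]), 'y': np.float64(100.19), 'z': array([ 0.002, -0.01 , -1.   ]), 'f': array([ 0.1,  1.2, -1.7]), 'w': 0.0127} [ 0.26980188 -0.25580112 -3.08550774]
```

```bash
python3 -m inch '{"twist":[[0,0,0],[0,0,0],[0,0,0],[0,0,0],[0,0,0],[0,0,0],[0,0,0],[0,0,0]],"offset":[[0,0,0],[0,0,0],[0,0,0],[0,0,2],[0,0,6],[0,0,11],[0,0,16],[0,0,20]],"claw":[4,4,4,4,5,6,7,8]}'; python3 -c "
from station import bot
from h import *
print(st(bot)); d=cam(bot,'wrist','w7'); t=cam(bot,'top','t7')"
```

```text
time: 9.0
tool_pos: [0.4576, -0.0238, 0.22]
orientation: [0.002, -0.088, 0.996, -0.005]
force: [0.2, -0.1, -0.3]
gripper_width: 0.0799
{'t': 9.0, 'p': array([ 0.4576, -0.0238,  0.22  ]), 'y': np.float64(100.13), 'z': array([ 0.004, -0.01 , -1.   ]), 'f': array([ 0.2, -0.1, -0.3]), 'w': 0.0799}
```

View pics/w7.png

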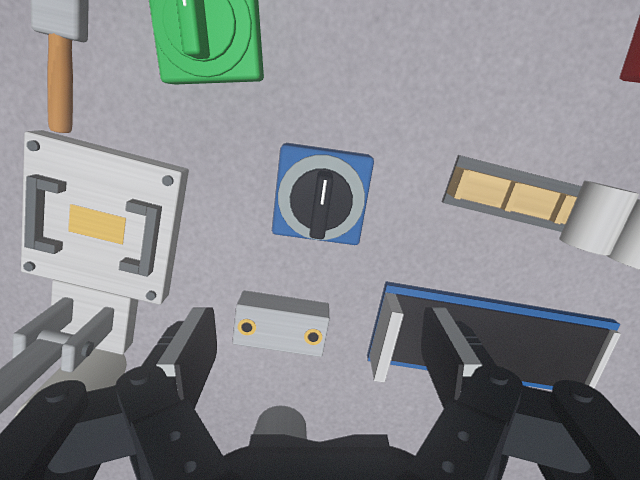

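```bash
python3 - <<'E'
from station import bot
from h import *
d=cam(bot,"wrist")
a=onz(d,247,327,.036);b=onz(d,313,337,.036);print(a,b,(a+b)/2,np.degrees(np.arctan2(*(b-a)[1::-1])))
for p in((35,132),(187,171),(162,302),(22,271)): print("plate",onz(d,*p,.025).round(4))
print("pad",onz(d,97,224,.028))
for p in((388,282),(375,382)): print("stop",onz(d,*p,.06))
b=[onz(d,*p,.03) for p in((283,143),(373,155),(360,244),(273,235))]; print(np.mean(b,0),b)
E
```

```text
[ 0.61799494 -0.07665598  0.036     ] [ 0.61721972 -0.00408765  0.036     ] [ 0.61760733 -0.04037182  0.036     ] 90.61204870042587
plate [ 0.4509 -0.3012  0.025 ]
plate [ 0.4623 -0.156   0.025 ]
plate [ 0.611  -0.1733  0.025 ]
plate [ 0.601  -0.3232  0.025 ]
pad [ 0.53189563 -0.24171792  0.028     ]
stop [0.52764523 0.05471332 0.06      ]
stop [0.64414503 0.06823473 0.06      ]
[ 0.46216882 -0.02204095  0.03      ] [array([ 0.41884156, -0.06722916,  0.03      ]), array([0.41475752, 0.01816968, 0.03      ]), array([0.50435778, 0.02477417, 0.03      ]), array([ 0.5107184, -0.0638785,  0.03     ])]
```

```bash
python3 -m inch '{"twist":[[0,0,-1.738],[0,0,-1.738],[0,0,-1.738],[0,0,-1.738],[0,0,-1.738],[0,0,-1.738],[0,0,-1.738],[0,0,-1.738],[0,0,-1.738],[0,0,-1.738],[0,0,-1.738],[0,0,-1.738]],"offset":[[15.4,-1.7,0],[15.4,-1.7,0],[15.4,-1.7,0],[15.4,-1.7,0],[15.4,-1.7,0],[15.4,-1.7,0],[15.4,-1.7,0],[15.4,-1.7,0],[15.4,-1.7,0],[15.4,-1.7,0],[15.4,-1.7,0],[15.4,-1.7,0]],"claw":[8,8,8,8,8,8,8,8,8,8,8,8]}'; python3 - <<'E'
from station import bot
from h import *
print(st(bot)); d=cam(bot,'wrist','w8')
E
```

```text
time: 10.35
tool_pos: [0.612, -0.0409, 0.2177]
orientation: [-0.003, 0.706, 0.708, -0.007]
force: [0.4, -0.1, -1.0]
gripper_width: 0.0797
{'t': 10.35, 'p': array([ 0.612 , -0.0409,  0.2177]), 'y': np.float64(0.16), 'z': array([-0.014, -0.004, -1.   ]), 'f': array([ 0.4, -0.1, -1. ]), 'w': 0.0797}
```

View pics/w8.png

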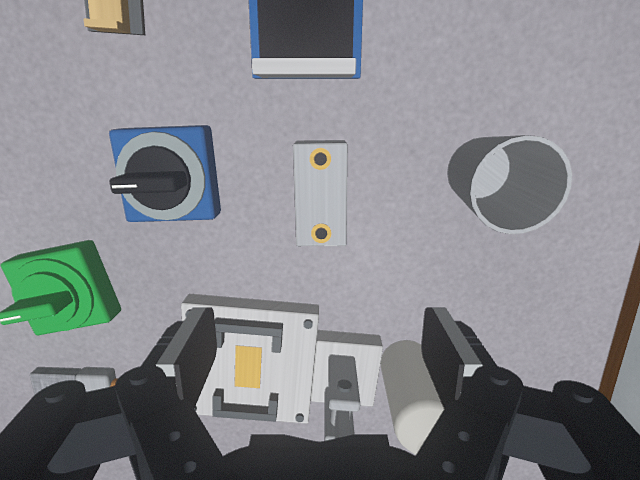

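```bash
python3 - <<'E'
from station import bot
from h import *
d=cam(bot,"wrist")
hsv=cv2.cvtColor(d["img"],cv2.COLOR_BGR2HSV)
m=cv2.inRange(hsv,(15,110,100),(32,255,255)); n,_,s,c=cv2.connectedComponentsWithStats(m)
for i in range(1,n):
  if s[i,4]>30: print(c[i].round(1),s[i,:5])
b=[(x,y) for i,(x,y) in enumerate(c) if i and s[i,4]>30 and abs(x-320)<12]
P=[onz(d,*p,.036) for p in b]; print(P,np.mean(P,0),np.linalg.norm(P[0]-P[1]))
for p in((295,142),(347,142),(347,245),(297,245)): print("block",onz(d,*p,.036).round(4))
for p in((185,303),(319,313),(307,424)): print("plate",onz(d,*p,.025).round(4))
for p in((251,76),(357,77)): print("stop",onz(d,*p,.06).round(4))
E
```

```text
[319.9 158.2] [310 148  21  22 205]
[321.1 232.8] [312 224  19  19 174]
[248.3 366.7] [ 236  346   26   42 1003]
[array([ 0.61116192, -0.00393083,  0.036     ]), array([ 0.61233562, -0.07620946,  0.036     ])] [ 0.61174877 -0.04007015  0.036     ] 0.072288160405063
block [0.5885 0.0106 0.036 ]
block [0.6358 0.0106 0.036 ]
block [ 0.6379 -0.0888  0.036 ]
block [ 0.5884 -0.089   0.036 ]
plate [ 0.4653 -0.1599  0.025 ]
plate [ 0.61   -0.1711  0.025 ]
plate [ 0.5953 -0.3224  0.025 ]
stop [0.5557 0.0647 0.06  ]
stop [0.6414 0.0637 0.06  ]
```

```bash
python3 -m inch '{"twist":[[0.004,-0.014,0.013],[0.004,-0.014,0.013],[0.004,-0.014,0.013],[0.004,-0.014,0.013],[0.004,-0.014,0.013],[0.004,-0.014,0.013],[0.004,-0.014,0.013],[0.004,-0.014,0.013],[0.004,-0.014,0.013]],"offset":[[0,0.1,-2],[0,0.1,-7],[0,0.1,-12],[0,0.1,-16],[0,0.1,-19],[0,0.1,-21],[0,0.1,-22.5],[0,0.1,-23.3],[0,0.1,-23.3]],"claw":[8,8,8,8,8,8,8,8,8]}'; python3 - <<'E'
from station import bot
from h import *
print(st(bot)); d=cam(bot,'wrist','w9'); s=cam(bot,"side"); crop(s,"s9",280,180,420,300,5)
E
```

```text
time: 11.35
tool_pos: [0.6117, -0.0398, -0.0159]
orientation: [-0.0, 0.699, 0.715, -0.0]
force: [-0.1, -0.5, 0.9]
gripper_width: 0.0803
{'t': 11.35, 'p': array([ 0.6117, -0.0398, -0.0159]), 'y': np.float64(1.23), 'z': array([-0.001, -0.   , -1.   ]), 'f': array([-0.1, -0.5,  0.9]), 'w': 0.0803}
```

View pics/w9.png

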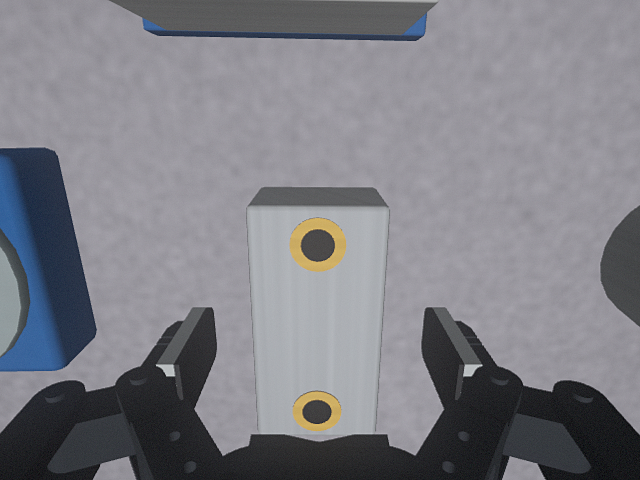

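View pics/s9.png

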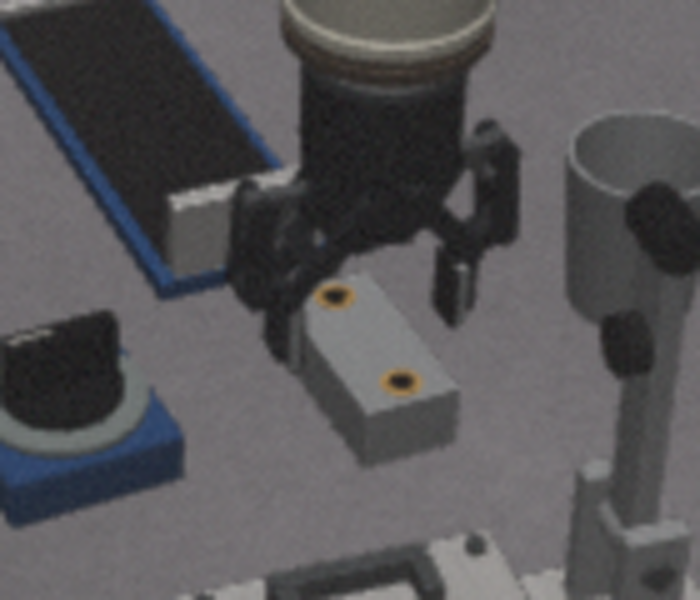

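```bash
python3 - <<'E'
from station import bot
from h import *
o=bot.get_obs();s=cam(bot,"side")
for z in(0,.01,.02,.03,.04): print(z,proj(s,[*o["tool_pos"][:2],z]).round(1), proj(s,o["tool_pos"]*[1,1,0]+[-.045,0,z]).round(1),proj(s,o["tool_pos"]*[1,1,0]+[.045,0,z]).round(1))
E
python3 -m inch '{"twist":[[0,0,0],[0,0,0],[0,0,0]],"offset":[[0,0,-0.5],[0,0,-1.0],[0,0,-1.0]],"claw":[8,8,8]}'
```

```text
0 [353.2 258.6] [336.5 263. ] [369.7 254.3]
0.01 [353.4 255.5] [336.6 259.9] [369.9 251.1]
0.02 [353.6 252.3] [336.7 256.7] [370.2 247.9]
0.03 [353.8 249.1] [336.8 253.5] [370.4 244.7]
0.04 [354.  245.8] [337.  250.2] [370.7 241.5]
time: 11.8
tool_pos: [0.6124, -0.04, -0.0246]
orientation: [0.001, 0.7, 0.714, 0.0]
force: [-0.6, 0.1, -0.1]
gripper_width: 0.0797
```

```bash
python3 -m inch '{"twist":[[0,0,0],[0,0,0],[0,0,0],[0,0,0],[0,0,0],[0,0,0],[0,0,0]],"offset":[[0,0,-0.6],[0,0,-0.6],[0,0,-0.6],[0,0,-0.6],[0,0,-0.6],[0,0,-0.6],[0,0,-0.6]],"claw":[8,6.5,4,4,3,3,3]}'; python3 - <<'E'
from station import bot
from h import *
print(st(bot)); d=cam(bot,'wrist','w10'); s=cam(bot,"side"); crop(s,"s10",280,180,420,300,5)
E
```

```text
time: 12.5
tool_pos: [0.6125, -0.04, -0.0305]
orientation: [0.001, 0.7, 0.714, 0.0]
force: [0.2, -0.4, 1.1]
gripper_width: 0.0492
{'t': 12.5, 'p': array([ 0.6125, -0.04  , -0.0305]), 'y': np.float64(1.2), 'z': array([ 0.001, -0.001, -1.   ]), 'f': array([ 0.2, -0.4,  1.1]), 'w': 0.0492}
```

View pics/s10.png

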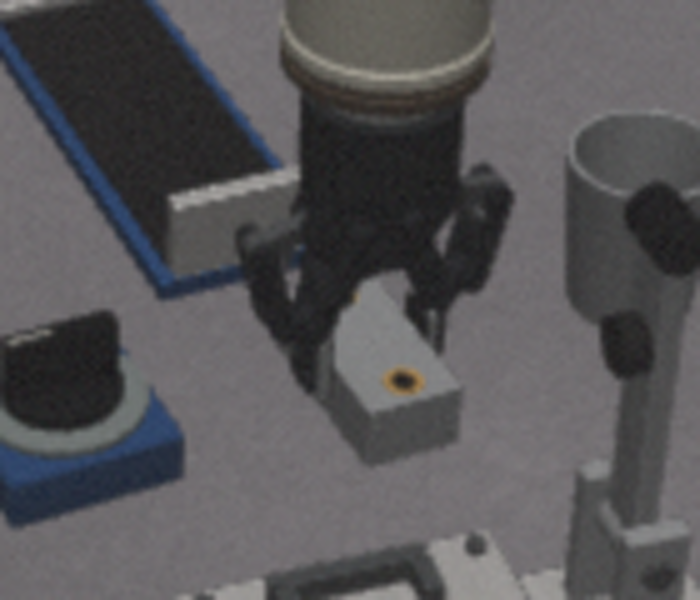

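```bash
python3 -m inch '{"twist":[[0,0,0],[0,0,0],[0,0,0],[0,0,-0.098],[0,0,-0.098],[0,0,-0.098],[0,0,-0.098],[0,0,-0.098],[0,0,-0.098],[0,0,-0.098]],"offset":[[0,0,3],[0,0,8],[-1,0,13],[-8.3,-10,13],[-8.3,-15,13],[-8.3,-20,13],[-8.3,-20.2,13],[-8.3,-20.2,13],[-8.3,-20.2,13],[-8.3,-20.2,13]],"claw":[3,3,3,3,3,3,3,3,3,3]}'; python3 - <<'E'
from station import bot
from h import *
print(st(bot)); d=cam(bot,'wrist','w11'); s=cam(bot,"side","s11"); s=cam(bot,"top","t11")
E
```

```text
time: 13.6
tool_pos: [0.5291, -0.2418, 0.0989]
orientation: [0.0, 0.734, 0.679, 0.0]
force: [-0.1, -0.1, -5.4]
gripper_width: 0.049
{'t': 13.6, 'p': array([ 0.5291, -0.2418,  0.0989]), 'y': np.float64(-4.47), 'z': array([ 0.,  0., -1.]), 'f': array([-0.1, -0.1, -5.4]), 'w': 0.049}
```

View pics/w11.png

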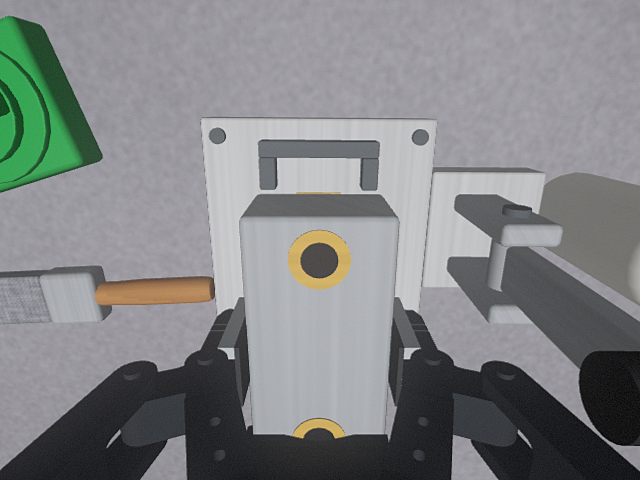

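View pics/s11.png

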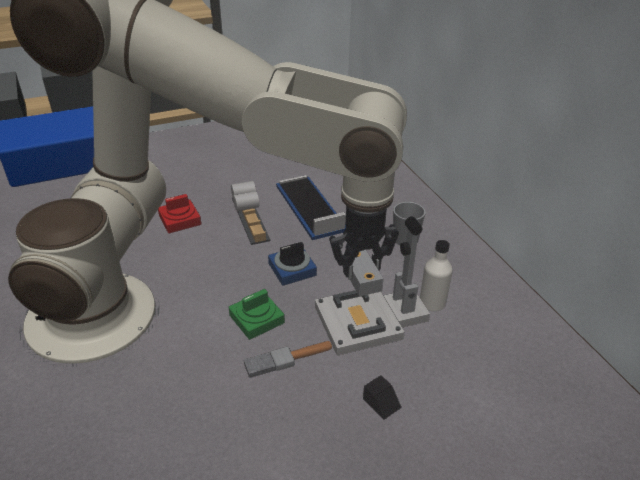

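```bash
python3 - <<'E'
from station import bot
from h import *
d=cam(bot,"wrist")
zt=.0989+.0305+.036
def g(n,u,v,z):
    p=onz(d,u,v,z); print(n,p.round(4)); return p
a=g("pl",202,118,.025);b=g("pr",437,119,.025)
m=(a+b)/2; th=np.arctan2(*(b-a)[1::-1]); print(np.degrees(th),np.linalg.norm(b-a))
ex=np.array([np.cos(th),np.sin(th),0]);ey=np.array([-ex[1],ex[0],0]); print("nest from edge",m-.075*ey)
a=g("scr",217.5,136,.025);b=g("scr",420,137,.025);print((a+b)/2,np.linalg.norm(b-a))
a=g("wallouter top",258.5,141.5,.039);b=g("",380,141.5,.039);print((a+b)/2,np.linalg.norm(b-a))
a=g("wall inner top",274,158,.039);b=g("",363.5,158,.039);print((a+b)/2, "inner face mid minus 52:", (a+b)/2-.052*ey)
a=g("blk",243,216,zt);b=g("",397,216,zt);print((a+b)/2,np.linalg.norm(b-a),"c:",(a+b)/2-.05*ey)
g("bush",319.5,260,zt)
E
```

```text
pl [ 0.4627 -0.1601  0.025 ]
pr [ 0.6102 -0.172   0.025 ]
-4.597055569743347 0.14793545723222382
nest from edge [ 0.53043128 -0.24078701  0.025     ]
scr [ 0.4707 -0.1717  0.025 ]
scr [ 0.5995 -0.1822  0.025 ]
[ 0.53512707 -0.1769565   0.025     ] 0.1292637005755336
wallouter top [ 0.4985 -0.1762  0.039 ]
 [ 0.5719 -0.1818  0.039 ]
[ 0.53522346 -0.17899038  0.039     ] 0.0735998934325454
wall inner top [ 0.5068 -0.1867  0.039 ]
 [ 0.5616 -0.1909  0.039 ]
[ 0.53416884 -0.18880384  0.039     ] inner face mid minus 52: [ 0.53000116 -0.24063656  0.039     ]
blk [ 0.5106 -0.1896  0.1654]
 [ 0.5578 -0.1932  0.1654]
[ 0.53421339 -0.19140519  0.1654    ] 0.04728258520164311 c: [ 0.530206   -0.24124434  0.1654    ]
bush [ 0.533  -0.2059  0.1654]
```

```bash
python3 - <<'E'
import cv2
i=cv2.imread("pics/w11.png")[100:300,190:450]; cv2.imwrite("pics/w11c.png",cv2.resize(i,None,fx=3,fy=3,interpolation=cv2.INTER_CUBIC))
i=cv2.imread("pics/t11.png")[140:300,300:440]; cv2.imwrite("pics/t11c.png",cv2.resize(i,None,fx=4,fy=4,interpolation=cv2.INTER_CUBIC))
E
```

```text
(no output)
```

View pics/w11c.png

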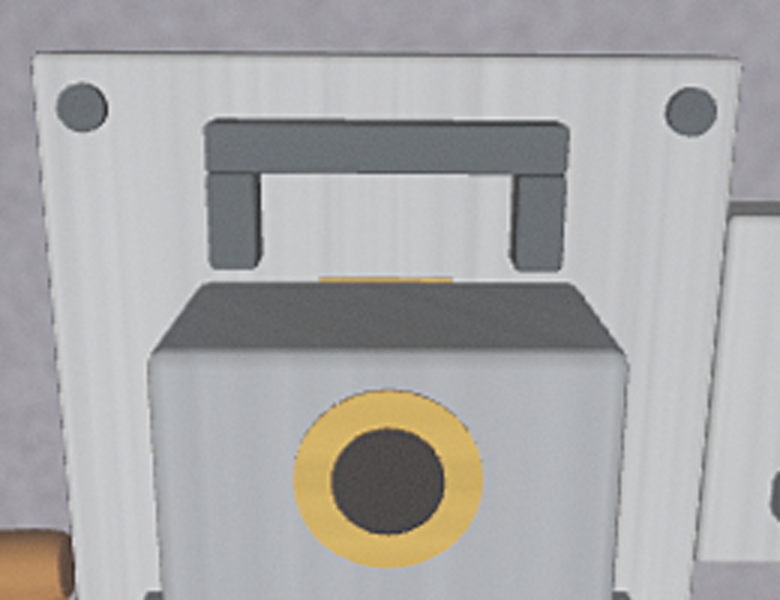

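The wrist view shows the block at top edge (243–397,216) lined up over the pocket, wall inner corners (274,158) and (363,158). It sits within 1 mm in x and needs about +1 mm in y. I'm lowering it.

```bash
python3 -m inch '{"twist":[[0,0,0],[0,0,0],[0,0,0],[0,0,0],[0,0,0]],"offset":[[0.03,0.08,-4],[0.03,0.08,-7],[0.03,0.08,-8.2],[0.03,0.08,-8.4],[0.03,0.08,-8.4]],"claw":[3,3,3,3,3]}'; python3 - <<'E'
from station import bot
from h import *
print(st(bot)); d=cam(bot,'wrist','w12')
i=d["img"][60:300,160:480]; cv2.imwrite("pics/w12c.png",cv2.resize(i,None,fx=2.5,fy=2.5,interpolation=cv2.INTER_CUBIC))
E
```

```text
time: 14.3
tool_pos: [0.5306, -0.2401, 0.0164]
orientation: [0.001, 0.733, 0.68, 0.0]
force: [0.3, -0.0, -5.0]
gripper_width: 0.0488
{'t': 14.3, 'p': array([ 0.5306, -0.2401,  0.0164]), 'y': np.float64(-4.31), 'z': array([ 0.002, -0.001, -1.   ]), 'f': array([ 0.3, -0. , -5. ]), 'w': 0.0488}
```

View pics/w12c.png

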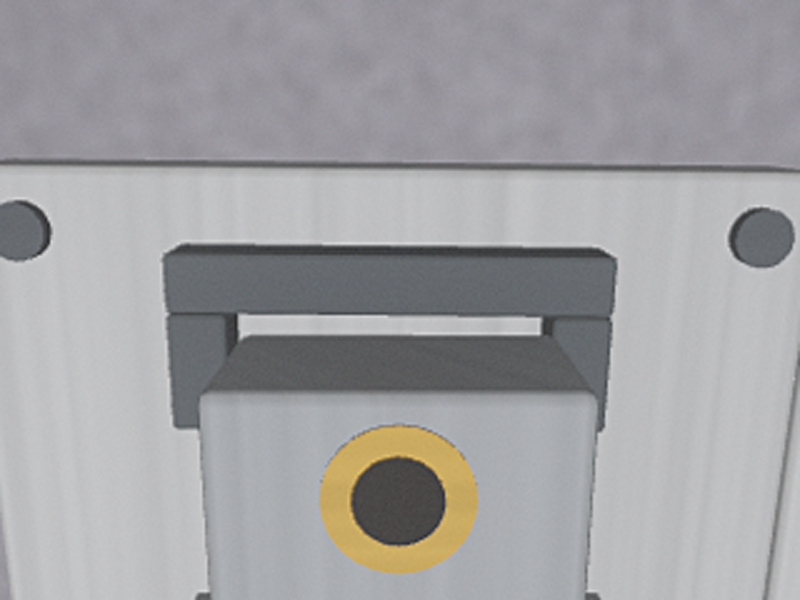

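```bash
python3 - <<'E'
from station import bot
from h import *
d=cam(bot,"wrist")
e=lambda u,v,z:onz(d,160+u/2.5,60+v/2.5,z)
a=e(240,336,.0469);b=e(552,336,.0469);print("blk bottom",a,b,(a+b)/2,np.linalg.norm(a-b))
a=e(203,391,.0829);b=e(596,391,.0829);print("blk top",a,b,(a+b)/2,np.linalg.norm(a-b))
a=e(237,315,.039);b=e(543,318,.039);print("wall",a,b,(a+b)/2,np.linalg.norm(a-b))
E
```

```text
blk bottom [ 0.51016318 -0.18990469  0.0469    ] [ 0.55942585 -0.19367385  0.0469    ] [ 0.53479451 -0.19178927  0.0469    ] 0.04940664387573349
blk top [ 0.51112525 -0.1891576   0.0829    ] [ 0.55929735 -0.19285168  0.0829    ] [ 0.5352113  -0.19100464  0.0829    ] 0.04831353375249579
wall [ 0.50871835 -0.18794489  0.039     ] [ 0.55919037 -0.19230669  0.039     ] [ 0.53395436 -0.19012579  0.039     ] 0.05066015027049919
```

```bash
python3 -m inch '{"twist":[[0,0,-0.005],[0,0,-0.005],[0,0,-0.005],[0,0,-0.005]],"offset":[[-0.06,0,-0.5],[-0.06,0,-1],[-0.06,0,-1.3],[-0.06,0,-1.3]],"claw":[3,3,3,3]}'
python3 -m inch '{"twist":[[0,0,0],[0,0,0]],"offset":[[0,0,-0.3],[0,0,-0.3]],"claw":[3,3]}'
python3 -m inch '{"twist":[[0,0,0],[0,0,0]],"offset":[[0,0,-0.3],[0,0,-0.3]],"claw":[3,3]}'
```

```text
time: 14.8
tool_pos: [0.53, -0.2403, 0.0035]
orientation: [0.001, 0.735, 0.678, 0.0]
force: [-0.8, -1.1, -5.6]
gripper_width: 0.0492
time: 15.0
tool_pos: [0.5298, -0.2403, 0.0001]
orientation: [0.001, 0.735, 0.678, 0.0]
force: [-0.3, 0.6, -5.6]
gripper_width: 0.0491
time: 15.2
tool_pos: [0.5296, -0.2401, -0.0034]
orientation: [0.001, 0.735, 0.678, 0.0]
force: [0.6, -0.1, -5.8]
gripper_width: 0.0491
```

```bash
python3 -m inch '{"twist":[[0,0,0],[0,0,0]],"offset":[[0,0,-0.2],[0,0,-0.2]],"claw":[3,3]}'
python3 -m inch '{"twist":[[0,0,0],[0,0,0]],"offset":[[0,0,-0.2],[0,0,-0.2]],"claw":[3,3]}'
```

```text
time: 15.4
tool_pos: [0.5297, -0.2402, -0.0054]
orientation: [0.001, 0.735, 0.678, 0.0]
force: [-0.4, 0.1, -4.9]
gripper_width: 0.0488
time: 15.6
tool_pos: [0.5298, -0.2403, -0.0055]
orientation: [0.001, 0.735, 0.678, 0.0]
force: [-11.1, 6.4, 24.0]
gripper_width: 0.0488
```

```bash
python3 -m inch '{"twist":[[0,0,0],[0,0,0],[0,0,0],[0,0,0],[0,0,0],[0,0,0],[0,0,0],[0,0,0]],"offset":[[0.02,-0.02,-0.1],[0.02,-0.02,-0.1],[0.02,-0.02,-0.1],[0.02,-0.02,-0.1],[0.02,-0.02,-0.1],[0.02,-0.02,-0.1],[0.02,-0.02,-0.1],[0.02,-0.02,-0.1]],"claw":[3,3,3,3,3,3,3,3]}'
python3 - <<'E'
from station import bot
from h import *
print(st(bot),bot.get_obs()["ft_torque"]); d=cam(bot,'wrist','w13')
E
```

```text
time: 16.4
tool_pos: [0.53, -0.2404, -0.0055]
orientation: [0.001, 0.735, 0.678, 0.0]
force: [-6.9, 5.0, 12.9]
gripper_width: 0.0487
{'t': 16.4, 'p': array([ 0.53  , -0.2404, -0.0055]), 'y': np.float64(-4.6), 'z': array([ 0.002, -0.001, -1.   ]), 'f': array([-6.9,  5. , 12.9]), 'w': 0.0487} [ 0.72826782  1.50023628 -0.02673846]
```

View pics/w13.png

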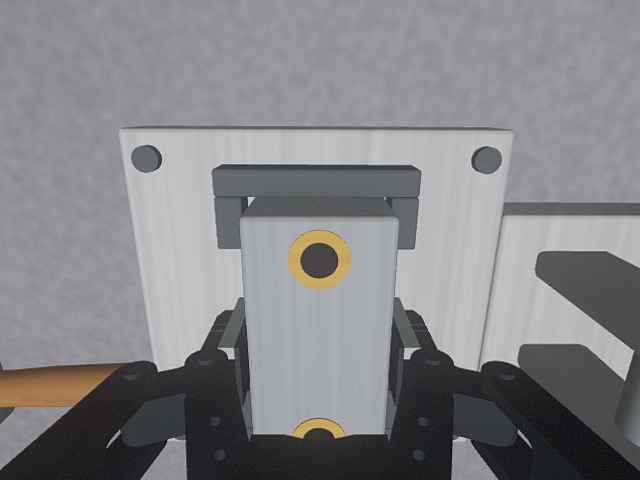

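```bash
python3 -m inch '{"twist":[[0,0,0],[0,0,0],[0,0,0],[0,0,0],[0,0,0],[0,0,0]],"offset":[[0.02,-0.04,-0.15],[0.02,-0.04,-0.25],[0.02,-0.04,-0.25],[0.02,-0.04,-0.25],[0.02,-0.04,-0.25],[0.02,-0.04,-0.25]],"claw":[3,3,3,3,3,3]}'
```

```text
time: 17.05
tool_pos: [0.5301, -0.2404, -0.0056]
orientation: [0.001, 0.735, 0.678, 0.0]
force: [-17.5, 12.0, 35.3]
gripper_width: 0.0488
```

```bash
python3 -m inch '{"twist":[[0,0,0],[0,0,0],[0,0,0],[0,0,0],[0,0,0],[0,0,0],[0,0,0],[0,0,0],[0,0,0]],"offset":[[0,0,0],[0,0,0],[0,0,0],[0,0,0],[0,0,1],[0,0,4],[0,0,8],[0,0,12],[0,0,12]],"claw":[6.5,6.5,6.5,6.5,6.5,6.5,6.5,6.5,6.5]}'
python3 - <<'E'
from station import bot
from h import *
print(st(bot),bot.get_obs()["ft_torque"]); d=cam(bot,'wrist','w14'); s=cam(bot,"side"); crop(s,"s14",300,200,460,340,5)
E
```

```text
time: 17.95
tool_pos: [0.5321, -0.2417, 0.1208]
orientation: [0.005, 0.735, 0.678, 0.001]
force: [0.0, 0.2, 0.5]
gripper_width: 0.0648
{'t': 17.95, 'p': array([ 0.5321, -0.2417,  0.1208]), 'y': np.float64(-4.58), 'z': array([ 0.009, -0.006, -1.   ]), 'f': array([0. , 0.2, 0.5]), 'w': 0.0648} [-0.02145755 -0.04500571 -0.05683139]
```

View pics/w14.png

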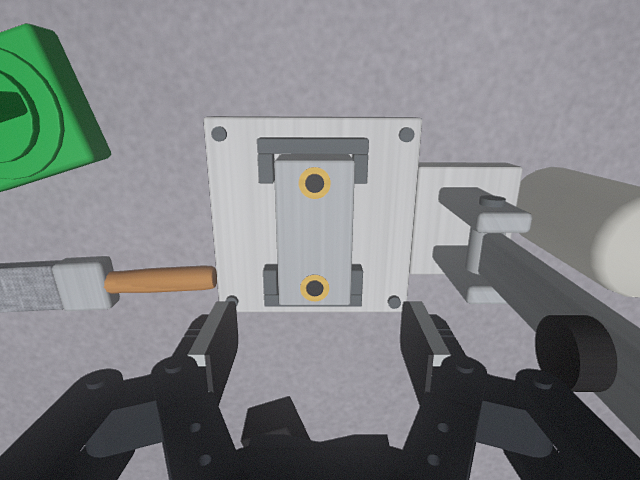

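View pics/s14.png

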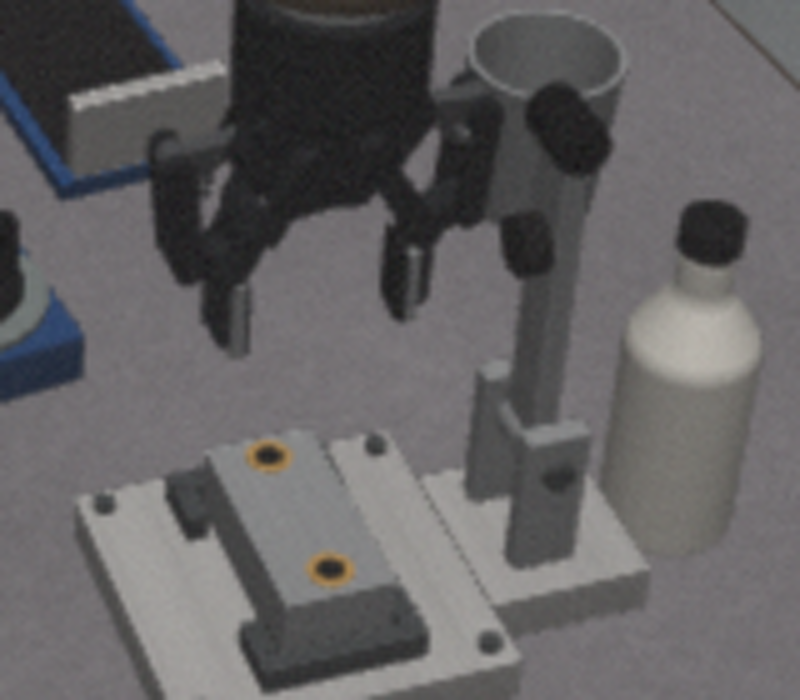

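```bash
python3 -m inch '{"twist":[[0.006,0.009,0],[0.006,0.009,0],[0.006,0.009,0],[0.006,0.009,0],[0.006,0.009,0],[0.006,0.009,0]],"offset":[[-0.2,0.1,0],[-0.2,0.1,-3],[-0.2,0.1,-6],[-0.2,0.1,-8],[-0.2,0.1,-8.8],[-0.2,0.1,-8.8]],"claw":[3,0,0,0,0,0]}'
python3 -m inch '{"twist":[[0,0,0],[0,0,0]],"offset":[[0,0,-0.4],[0,0,-0.4]],"claw":[0,0]}'
python3 -m inch '{"twist":[[0,0,0],[0,0,0]],"offset":[[0,0,-0.4],[0,0,-0.4]],"claw":[0,0]}'
```

```text
time: 18.65
tool_pos: [0.5276, -0.2392, 0.0263]
orientation: [-0.004, 0.735, 0.678, -0.001]
force: [0.7, 0.6, 0.3]
gripper_width: -0.0002
time: 18.85
tool_pos: [0.5281, -0.2395, 0.023]
orientation: [-0.004, 0.735, 0.678, -0.001]
force: [-0.1, -0.0, 0.4]
gripper_width: 0.0001
time: 19.05
tool_pos: [0.5285, -0.2397, 0.0225]
orientation: [-0.003, 0.735, 0.678, -0.001]
force: [-16.9, 10.9, 41.4]
gripper_width: 0.0002
```

```bash
python3 -m inch '{"twist":[[0,0,0],[0,0,0],[0,0,0],[0,0,0],[0,0,0],[0,0,0],[0,0,0],[0,0,0]],"offset":[[0,0,-0.1],[0,0,-0.1],[0,0,-0.1],[0,0,-0.1],[0,0,-0.1],[0,0,-0.1],[0,0,-0.1],[0,0,-0.1]],"claw":[0,0,0,0,0,0,0,0]}'
```

```text
time: 19.85
tool_pos: [0.5291, -0.24, 0.0226]
orientation: [-0.002, 0.735, 0.678, -0.001]
force: [-2.1, 1.5, 14.2]
gripper_width: -0.0001
```

Pressing with 18–46 N at two different contacts doesn't move the block, so it is on its seat. Next is the clamp. I'll go up and over behind the handle, with the jaws turned across.

```bash
python3 -m inch '{"twist":[[0,0,0],[0,0,-0.1],[0,0,-0.25],[0,0,-0.4],[0,0,-0.55],[0,0,-0.7],[0,0,-0.85],[0,0,-1.0],[0,0,-1.15],[0,0,-1.3],[0,0,-1.45],[0,0,-1.57]],"offset":[[0,0,5],[0,0,10],[0,0,15],[0,0,20],[0,0,25],[0,0,27],[3,0,27],[7,0,27],[11,0,27],[14.6,-0.9,27],[14.6,-0.9,27],[14.6,-0.9,27]],"claw":[0,0,0,0,0,0,0,0,0,0,0,0]}'
python3 - <<'E'
from station import bot
from h import *
print(st(bot)); d=cam(bot,'wrist','w15'); s=cam(bot,"side","s15"); t=cam(bot,"top","t15")
for p in ((.6349-.0,-.2492,.24),(.6307,-.2515,.241)): print(proj(s,p),proj(t,p),proj(d,p))
E
```

```text
time: 21.05
tool_pos: [0.676, -0.2491, 0.2906]
orientation: [-0.002, 0.999, -0.042, 0.0]
force: [0.3, 0.6, 1.1]
gripper_width: -0.0003
{'t': 21.05, 'p': array([ 0.676 , -0.2491,  0.2906]), 'y': np.float64(-94.86), 'z': array([ 0.   ,  0.005, -1.   ]), 'f': array([0.3, 0.6, 1.1]), 'w': -0.0003}
[414.42916418 224.82086225] [392.74594002 176.43304445] [325.64533987 301.40349917]
[413.2026382  225.53128909] [394.05366071 178.54544253] [329.60974431 307.50378318]
```

View pics/w15.png

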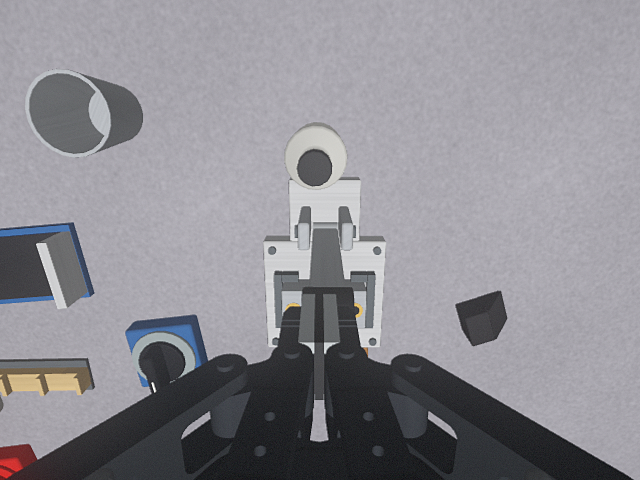

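View pics/s15.png

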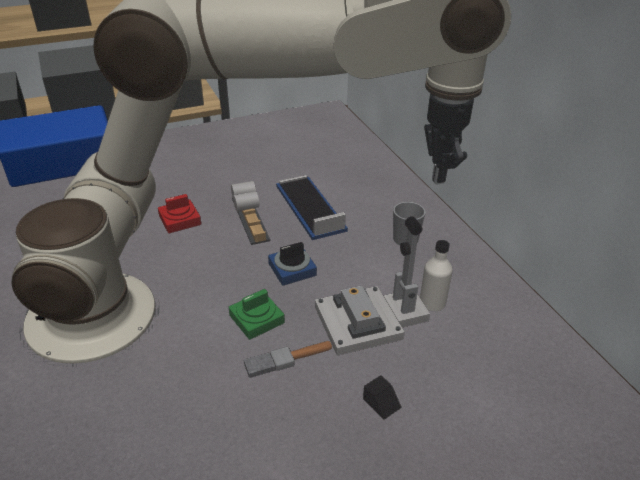

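```bash
python3 -m inch '{"twist":[[0,0,0],[0,0,0],[0,0,0],[0,0,0],[0,0,0],[0,0,0],[0,0,0],[0,0,0],[0,0,0],[0,0,0],[0,0,0],[0,0,0]],"offset":[[0,-0.2,-4],[0,-0.2,-8],[0,-0.2,-11],[0,-0.2,-12.4],[-1,0,-12.4],[-2.5,0.1,-12.4],[-4,0.2,-12.4],[-5.5,0.3,-12.4],[-7,0.4,-12.4],[-8.5,0.5,-12.4],[-10,0.6,-12.4],[-11.5,0.7,-12.4]],"claw":[0,0,0,0,0,0,0,0,0,0,0,0]}'
python3 - <<'E'
from station import bot
from h import *
print(st(bot)); d=cam(bot,'wrist','w16'); s=cam(bot,"side"); crop(s,"s16",300,120,460,340,3)
E
```

```text
time: 22.4
tool_pos: [0.5602, -0.2422, 0.1697]
orientation: [-0.001, 0.999, -0.037, 0.002]
force: [3.2, -0.2, -0.7]
gripper_width: -0.0002
{'t': 22.4, 'p': array([ 0.5602, -0.2422,  0.1697]), 'y': np.float64(-94.22), 'z': array([ 0.004,  0.003, -1.   ]), 'f': array([ 3.2, -0.2, -0.7]), 'w': -0.0002}
```

View pics/s16.png

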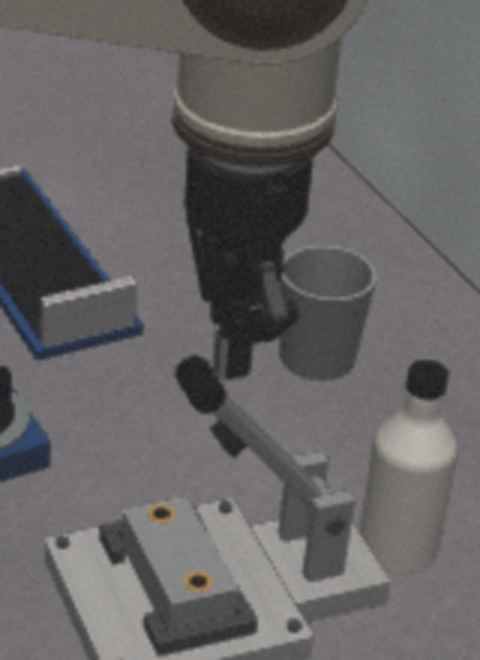

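View pics/w16.png

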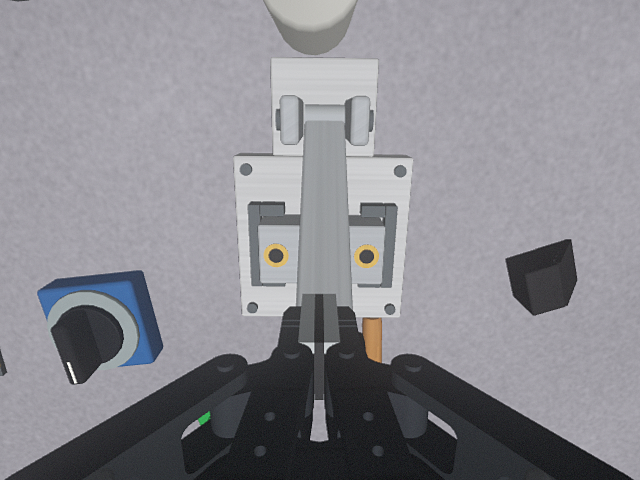

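```bash
python3 -m inch '{"twist":[[0,0,0],[0,0,0],[0,0,0],[0,0,0],[0,0,0],[0,0,0],[0,0,0],[0,0,0],[0,0,0],[0,0,0]],"offset":[[0.3,0,-1],[0.2,0,-2.5],[-0.3,0,-4],[-1,0.1,-5.5],[-2,0.2,-7],[-3,0.2,-8.5],[-3.7,0.2,-10],[-4,0.2,-11],[-4,0.2,-11.6],[-4,0.2,-11.6]],"claw":[0,0,0,0,0,0,0,0,0,0]}'
python3 - <<'E'
from station import bot
from h import *
print(st(bot)); d=cam(bot,'wrist','w17'); s=cam(bot,"side"); crop(s,"s17",300,170,460,340,4)
E
```

```text
time: 23.5
tool_pos: [0.5195, -0.24, 0.053]
orientation: [-0.002, 0.999, -0.037, 0.001]
force: [-0.2, -0.1, -0.9]
gripper_width: 0.0004
{'t': 23.5, 'p': array([ 0.5195, -0.24  ,  0.053 ]), 'y': np.float64(-94.27), 'z': array([ 0.003,  0.003, -1.   ]), 'f': array([-0.2, -0.1, -0.9]), 'w': 0.0004}
```

View pics/s17.png

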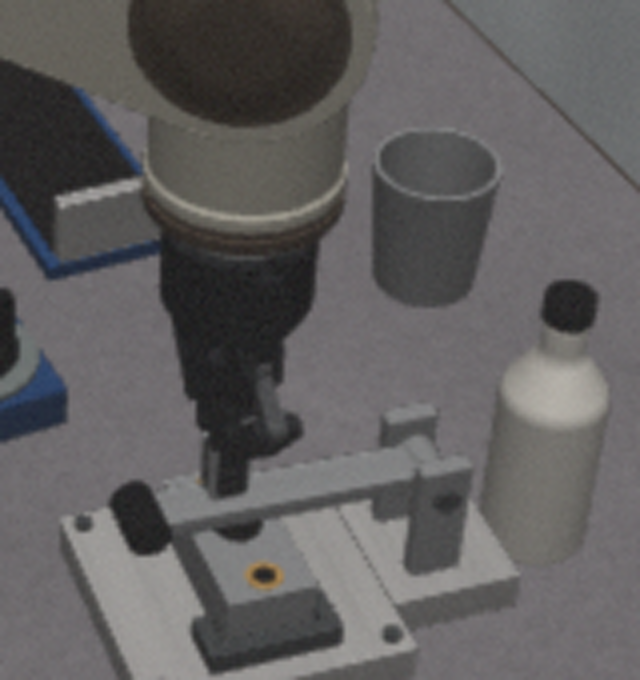

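```bash
python3 -m inch '{"twist":[[0,0,0],[0,0,0],[0,0,0]],"offset":[[-0.5,0,-0.3],[-0.5,0,-0.6],[-0.5,0,-0.6]],"claw":[0,0,0]}'
python3 -m inch '{"twist":[[0,0,0],[0,0,0],[0,0,0]],"offset":[[0,0,-0.2],[0,0,-0.2],[0,0,-0.2]],"claw":[0,0,0]}'
```

```text
time: 23.9
tool_pos: [0.5148, -0.2403, 0.0481]
orientation: [-0.001, 0.999, -0.037, 0.002]
force: [-0.3, -0.3, 0.1]
gripper_width: -0.0
time: 24.2
tool_pos: [0.515, -0.2404, 0.0475]
orientation: [-0.001, 0.999, -0.037, 0.002]
force: [-7.0, 3.2, 19.4]
gripper_width: 0.0
```

```bash
python3 -m inch '{"twist":[[0,0,0],[0,0,0],[0,0,0],[0,0,0]],"offset":[[0.1,0,-0.15],[0.1,0,-0.15],[0.1,0,-0.15],[0.1,0,-0.15]],"claw":[0,0,0,0]}'
python3 -m inch '{"twist":[[0,0,0],[0,0,0],[0,0,0],[0,0,0],[0,0,0]],"offset":[[0,0,2],[0,0,7],[0,0,12],[0,0,17],[0,0,17]],"claw":[0,0,3,6,8]}'
python3 - <<'E'
from station import bot
from h import *
print(st(bot)); d=cam(bot,'wrist','w18'); s=cam(bot,"side"); crop(s,"s18",300,170,460,340,4); t=cam(bot,"top","t18")
E
```

```text
time: 24.6
tool_pos: [0.5157, -0.2406, 0.0474]
orientation: [-0.001, 0.999, -0.037, 0.002]
force: [-13.1, 4.5, 22.2]
gripper_width: -0.0002
time: 25.1
tool_pos: [0.5175, -0.2417, 0.2247]
orientation: [0.002, 0.999, -0.037, 0.007]
force: [-0.6, -1.1, -0.6]
gripper_width: 0.0434
{'t': 25.1, 'p': array([ 0.5175, -0.2417,  0.2247]), 'y': np.float64(-94.26), 'z': array([ 0.013, -0.004, -1.   ]), 'f': array([-0.6, -1.1, -0.6]), 'w': 0.0434}
```

View pics/s18.png

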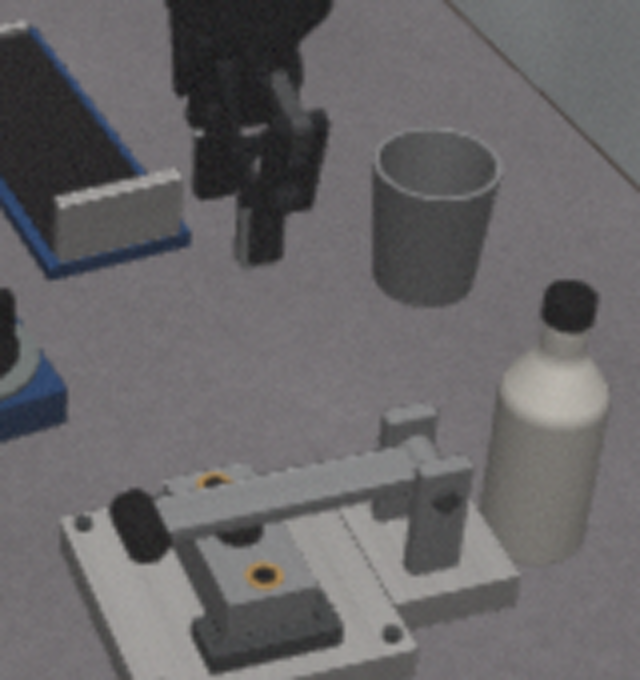

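View pics/w18.png

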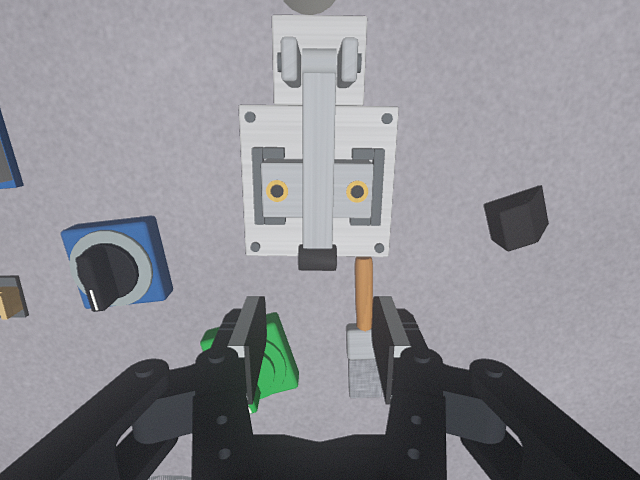

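View pics/t18.png

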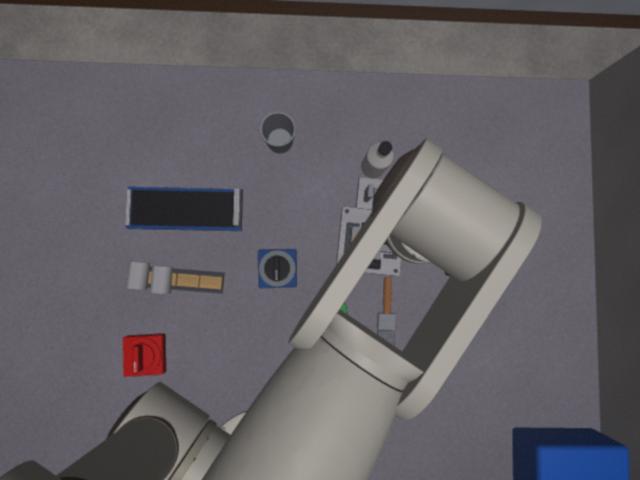

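Clamp is shut. The side view shows the strap level, and contact height 0.086 matches. The dial pointer is still square to its box. On to the slugs.

```bash
python3 -m inch '{"twist":[[0,0,1.6],[0,0,1.6],[0,0,1.6],[0,0,1.6],[0,0,1.6],[0,0,1.6],[0,0,1.6],[0,0,1.6],[0,0,1.6],[0,0,1.6],[0,0,1.6],[0,0,1.6]],"offset":[[-8,49,0],[-8,49,0],[-8,49,0],[-8,49,0],[-8,49,0],[-8,49,0],[-8,49,0],[-8,49,0],[-8,49,0],[-8,49,0],[-8,49,0],[-8,49,0]],"claw":[8,8,8,8,8,8,8,8,8,8,8,8]}'
python3 - <<'E'
from station import bot
from h import *
print(st(bot)); d=cam(bot,'wrist','w20')
E
```

```text
time: 26.45
tool_pos: [0.4347, 0.2504, 0.2154]
orientation: [-0.003, 0.721, 0.693, -0.0]
force: [-0.3, 0.0, -0.3]
gripper_width: 0.0802
{'t': 26.45, 'p': array([0.4347, 0.2504, 0.2154]), 'y': np.float64(-2.34), 'z': array([-0.004,  0.003, -1.   ]), 'f': array([-0.3,  0. , -0.3]), 'w': 0.0802}
```

View pics/w20.png

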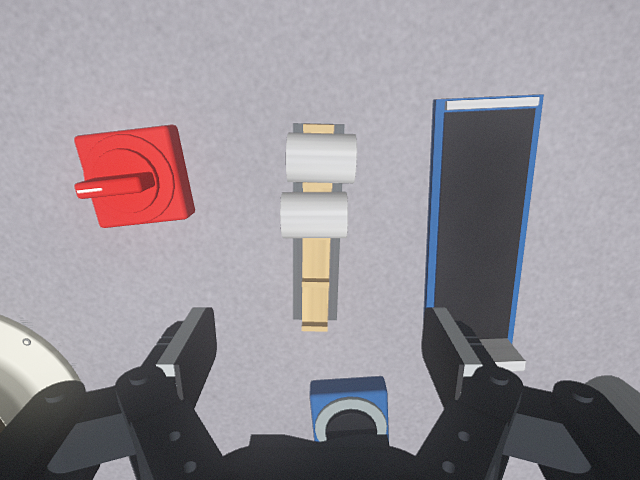

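```bash
python3 - <<'E'
from station import bot
from h import *
d=cam(bot,"wrist")
g=cv2.cvtColor(d["img"],cv2.COLOR_BGR2HSV)
m=((g[...,1]<20)&(g[...,2]>175)).astype(np.uint8); m[:110]=0;m[250:]=0;m[:,:260]=0;m[:,380:]=0
m=cv2.morphologyEx(m,cv2.MORPH_OPEN,np.ones((5,5)))
n,l,s,c=cv2.connectedComponentsWithStats(m)
for i in range(1,n):
  if s[i,4]>300:
    ct=cv2.findContours((l==i).astype(np.uint8),0,2)[0][0]; r=cv2.minAreaRect(ct); bx=cv2.boxPoints(r); print(s[i],r)
    print(onz(d,*r[0],.046).round(4),[onz(d,*p,.046).round(3)[:2] for p in bx])
# tray
for p in((432,307),(511,342)): print("tray edge",onz(d,*p,.012).round(4))
for p in((447,105),(540,102)): print("lip",onz(d,*p,.02).round(4))
E
```

```text
[  260   110   120   140 14359] ((319.5, 179.5), (139.0, 119.0), 90.0)
[0.4366 0.2701 0.046 ] [array([0.388, 0.332]), array([0.49 , 0.328]), array([0.491, 0.201]), array([0.376, 0.206])]
tray edge [0.554  0.1172 0.012 ]
tray edge [0.6458 0.0685 0.012 ]
lip [0.5565 0.3289 0.02  ]
lip [0.6413 0.3275 0.02  ]
```

```bash
python3 - <<'E'
from station import bot
from h import *
d=cam(bot,"wrist"); crop(d,"w20c",260,110,380,260,5)
for n,C in (("A",((287,134),(356,136),(356,181),(287,182))),("B",((281,193),(347,194),(347,237),(281,236)))):
    P=[onz(d,*p,.046) for p in C]; print(n,np.mean(P,0).round(4),[p[:2].round(4) for p in P])
E
```

```text
A [0.4397 0.2881 0.046 ] [array([0.4105, 0.3109]), array([0.4708, 0.3062]), array([0.47  , 0.2666]), array([0.4073, 0.2687])]
B [0.4302 0.2362 0.046 ] [array([0.4011, 0.2588]), array([0.4616, 0.255 ]), array([0.4605, 0.2135]), array([0.3978, 0.2175])]
```

View pics/w20c.png

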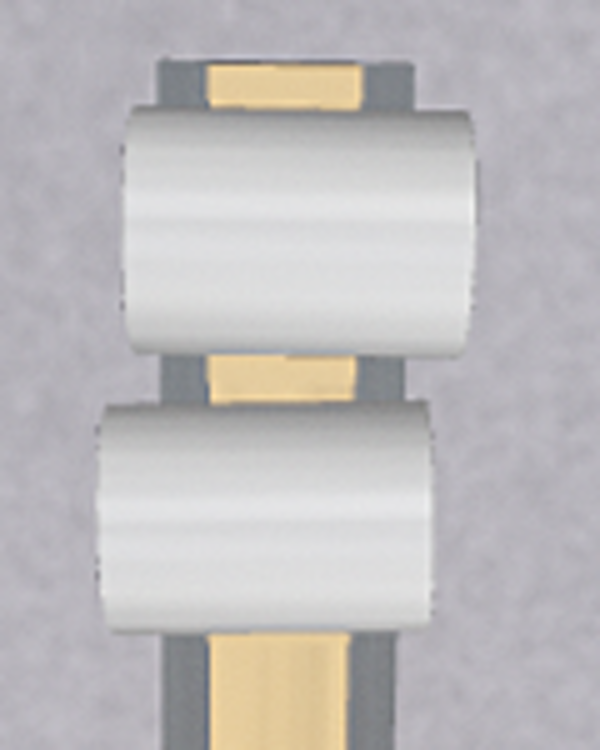

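```bash
python3 -m inch '{"twist":[[-0.003,-0.004,-0.01],[-0.003,-0.004,-0.01],[-0.003,-0.004,-0.01],[-0.003,-0.004,-0.01],[-0.003,-0.004,-0.01],[-0.003,-0.004,-0.01],[-0.003,-0.004,-0.01],[-0.003,-0.004,-0.01]],"offset":[[-0.5,-1.4,-4],[-0.5,-1.4,-9],[-0.5,-1.4,-14],[-0.5,-1.4,-18],[-0.5,-1.4,-20],[-0.5,-1.4,-22],[-0.5,-1.4,-23.2],[-0.5,-1.4,-23.2]],"claw":[8,8,8,8,8,8,8,8]}'
python3 - <<'E'
from station import bot
from h import *
print(st(bot)); d=cam(bot,'wrist','w21'); s=cam(bot,"side"); crop(s,"s21",180,120,340,260,4)
E
```

```text
time: 27.4
tool_pos: [0.43, 0.2337, -0.0169]
orientation: [-0.0, 0.729, 0.685, -0.0]
force: [0.4, 0.1, 0.1]
gripper_width: 0.0801
{'t': 27.4, 'p': array([ 0.43  ,  0.2337, -0.0169]), 'y': np.float64(-3.55), 'z': array([-0.001, -0.   , -1.   ]), 'f': array([0.4, 0.1, 0.1]), 'w': 0.0801}
```

View pics/w21.png

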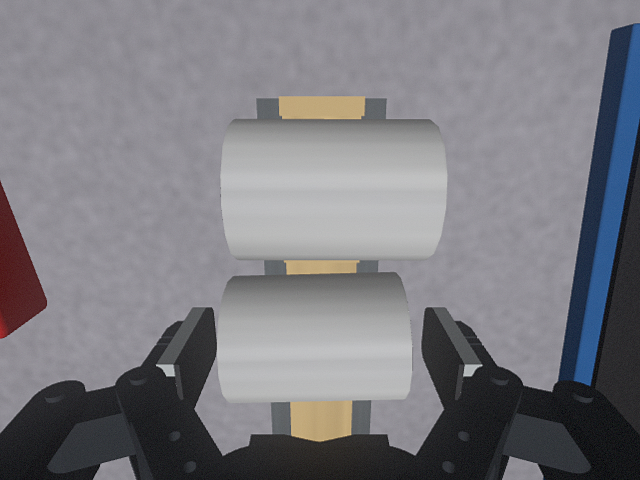

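View pics/s21.png

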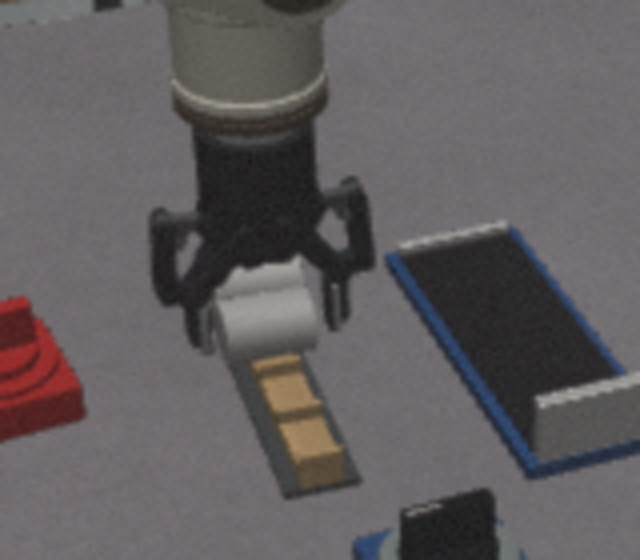

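```bash
python3 -m inch '{"twist":[[0,0,0],[0,0,0],[0,0,0],[0,0,0],[0,0,0],[0,0,0],[0,0,0],[0,0,0]],"offset":[[-0.15,0.2,-0.5],[-0.15,0.2,-0.5],[-0.15,0.2,-0.5],[-0.15,0.2,-0.5],[-0.15,0.2,-0.5],[-0.15,0.2,-0.5],[-0.15,0.2,-0.5],[-0.15,0.2,-0.5]],"claw":[8,8,5,4,4,4,4,4]}'
python3 - <<'E'
from station import bot
from h import *
print(st(bot)); d=cam(bot,'wrist','w22')
E
```

```text
time: 28.3
tool_pos: [0.4299, 0.2367, -0.0194]
orientation: [0.001, 0.728, 0.685, 0.001]
force: [-1.3, -0.9, 6.0]
gripper_width: 0.0593
{'t': 28.3, 'p': array([ 0.4299,  0.2367, -0.0194]), 'y': np.float64(-3.48), 'z': array([ 0.003,  0.001, -1.   ]), 'f': array([-1.3, -0.9,  6. ]), 'w': 0.0593}
```

View pics/w22.png

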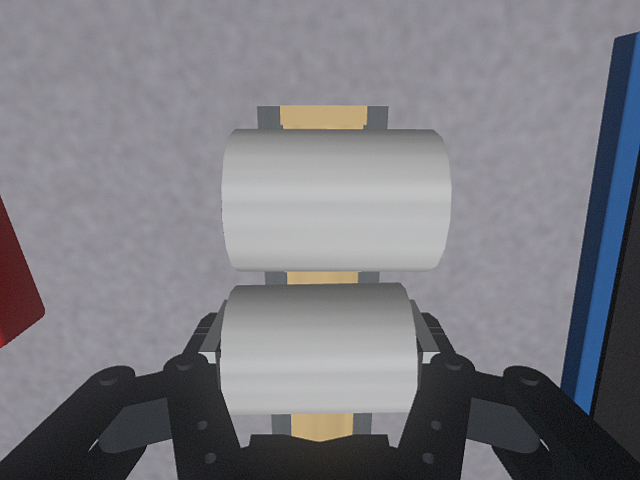

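```bash
python3 -m inch '{"twist":[[0,0,0],[0,0,0],[0,0,0.04],[0,0,0.087],[0,0,0.087],[0,0,0.087],[0,0,0.087],[0,0,0.087],[0,0,0.087]],"offset":[[0,0,3],[0,0,7],[0,0,11],[5,-4,13],[10,-8,13],[15,-12,13],[16.5,-12.7,13],[16.5,-12.7,13],[16.5,-12.7,13]],"claw":[4,4,4,4,4,4,4,4,4]}'
python3 - <<'E'
from station import bot
from h import *
print(st(bot)); d=cam(bot,'wrist','w23'); t=cam(bot,'top','t23')
E
```

```text
time: 29.25
tool_pos: [0.5957, 0.1084, 0.1098]
orientation: [0.0, 0.699, 0.716, 0.001]
force: [-1.1, 0.4, -2.5]
gripper_width: 0.0592
{'t': 29.25, 'p': array([0.5957, 0.1084, 0.1098]), 'y': np.float64(1.38), 'z': array([ 0.002,  0.001, -1.   ]), 'f': array([-1.1,  0.4, -2.5]), 'w': 0.0592}
```

View pics/w23.png

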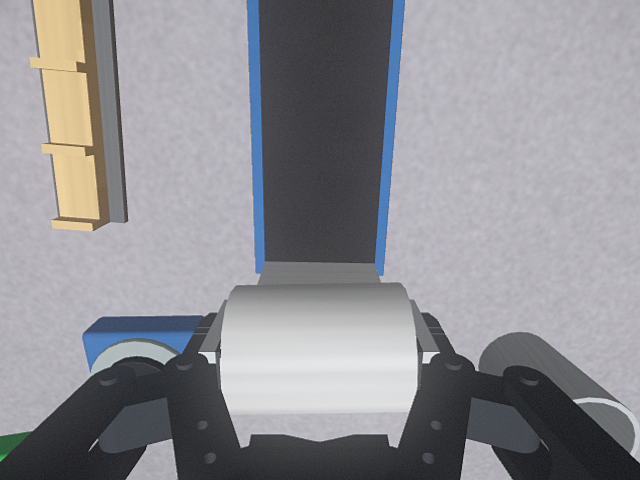

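```bash
python3 - <<'E'
from station import bot
from h import *
d=cam(bot,"wrist")
for n,p in (("footL",(264,262)),("footR",(377,262)),("L0",(258,2)),("R0",(393,2)),("blueL",(256,272)),("blueR",(384,274))): print(n,onz(d,*p,.015 if n[0]!='b' else .012).round(4))
i=d["img"][230:300,220:420]; cv2.imwrite("pics/w23c.png",cv2.resize(i,None,fx=4,fy=4))
E
```

```text
footL [0.5537 0.0788 0.015 ]
footR [0.6402 0.0809 0.015 ]
L0 [0.5531 0.2536 0.015 ]
R0 [0.6375 0.2558 0.015 ]
blueL [0.5469 0.069  0.012 ]
blueR [0.6469 0.0698 0.012 ]
```

View pics/w23c.png

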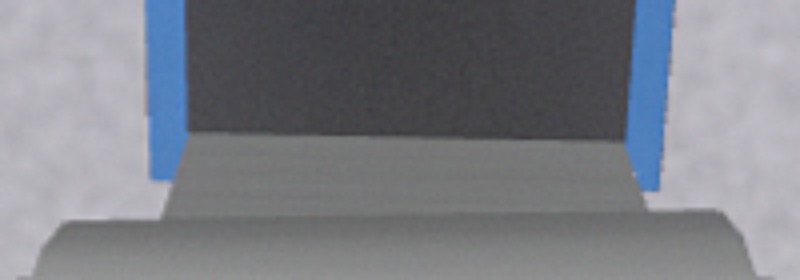

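```bash
python3 -m inch '{"twist":[[0,0,-0.012],[0,0,-0.012],[0,0,-0.012],[0,0,-0.012],[0,0,-0.012],[0,0,-0.012],[0,0,-0.012]],"offset":[[0.08,-0.2,-4],[0.08,-0.2,-8],[0.08,-0.2,-11],[0.08,-0.2,-12.3],[0.08,-0.2,-12.9],[0.08,-0.2,-13.2],[0.08,-0.2,-13.2]],"claw":[4,4,4,4,4,4,4]}'
python3 -m inch '{"twist":[[0,0,0],[0,0,0]],"offset":[[0,0,-0.15],[0,0,-0.15]],"claw":[4,4]}'
python3 - <<'E'
from station import bot
from h import *
print(st(bot)); d=cam(bot,'wrist','w24'); s=cam(bot,"side"); crop(s,"s24",240,130,400,260,4)
E
```

```text
time: 30.1
tool_pos: [0.5953, 0.1087, -0.0203]
orientation: [0.001, 0.702, 0.712, 0.002]
force: [0.0, 0.6, -2.4]
gripper_width: 0.0592
time: 30.3
tool_pos: [0.5959, 0.1088, -0.0209]
orientation: [0.001, 0.702, 0.712, 0.002]
force: [-0.3, 0.5, -1.7]
gripper_width: 0.0593
{'t': 30.3, 'p': array([ 0.5959,  0.1088, -0.0209]), 'y': np.float64(0.87), 'z': array([ 0.005,  0.002, -1.   ]), 'f': array([-0.3,  0.5, -1.7]), 'w': 0.0593}
```

View pics/s24.png

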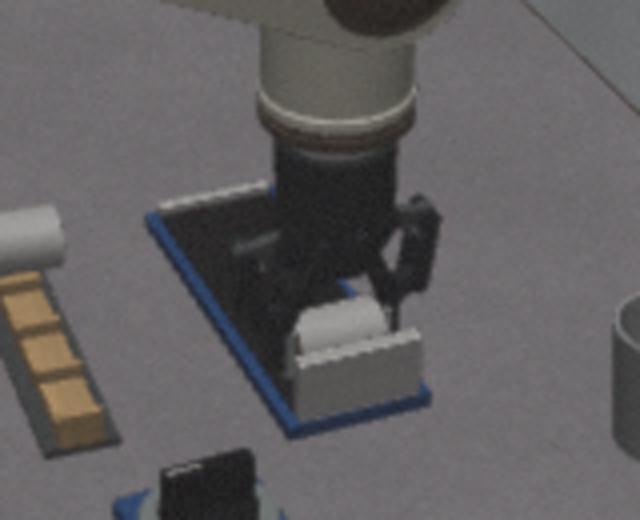

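View pics/w24.png

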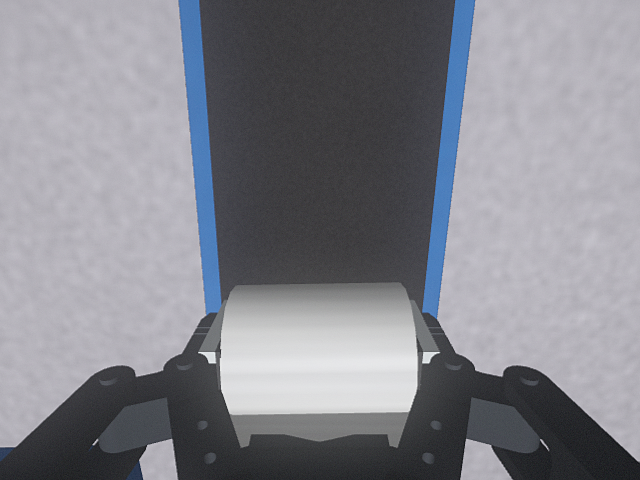

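```bash
python3 -m inch '{"twist":[[-0.002,0.005,0],[-0.002,0.005,0],[-0.002,0.005,0]],"offset":[[0,-0.2,-0.2],[0,-0.3,-0.3],[0,-0.4,-0.3]],"claw":[4,4,4]}'
python3 -m inch '{"twist":[[0,0,0],[0,0,0],[0,0,0]],"offset":[[0,-0.2,0],[0,-0.4,0],[0,-0.4,0]],"claw":[4,4,4]}'
```

```text
time: 30.7
tool_pos: [0.5957, 0.1047, -0.0243]
orientation: [-0.0, 0.702, 0.712, -0.0]
force: [0.1, 1.0, -2.4]
gripper_width: 0.0597
time: 31.0
tool_pos: [0.5957, 0.1004, -0.0243]
orientation: [-0.0, 0.702, 0.712, -0.0]
force: [-0.4, 0.9, -1.8]
gripper_width: 0.0595
```

```bash
python3 -m inch '{"twist":[[0,0,0],[0,0,0]],"offset":[[0,-0.1,-0.05],[0,-0.2,-0.1]],"claw":[4,4]}'
python3 -m inch '{"twist":[[0,0,0],[0,0,0]],"offset":[[0,-0.1,0],[0,-0.2,0]],"claw":[4,4]}'
```

```text
time: 31.2
tool_pos: [0.5959, 0.1001, -0.0244]
orientation: [-0.001, 0.702, 0.712, 0.001]
force: [-6.8, 22.2, 17.1]
gripper_width: 0.059
time: 31.4
tool_pos: [0.5959, 0.1002, -0.0242]
orientation: [-0.002, 0.702, 0.712, 0.002]
force: [-0.1, 25.7, 0.6]
gripper_width: 0.0596
```

```bash
python3 -m inch '{"twist":[[0,0,0],[0,0,0],[0,0,0],[0,0,0],[0,0,0],[0,0,0],[0,0,0],[0,0,0],[0,0,0]],"offset":[[0,0,0],[0,0,0],[0,0,0],[0,0,0],[0,0,0],[0,0,3],[0,0,7],[0,0,12],[0,0,12]],"claw":[4,6.5,8,8,8,8,8,8,8]}'
python3 - <<'E'
from station import bot
from h import *
print(st(bot)); d=cam(bot,'wrist','w25')
E
```

```text
time: 32.3
tool_pos: [0.5988, 0.1003, 0.1028]
orientation: [0.001, 0.702, 0.712, 0.006]
force: [0.4, 0.0, 0.0]
gripper_width: 0.0796
{'t': 32.3, 'p': array([0.5988, 0.1003, 0.1028]), 'y': np.float64(0.82), 'z': array([ 0.01 ,  0.006, -1.   ]), 'f': array([0.4, 0. , 0. ]), 'w': 0.0796}
```

View pics/w25.png

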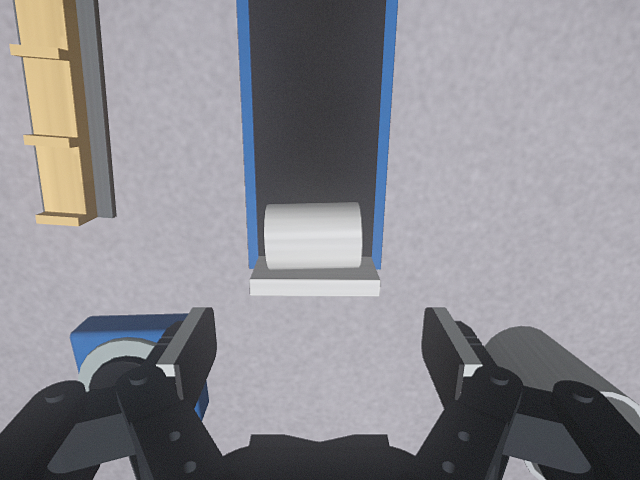

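```bash
python3 - <<'E'
from station import bot
from h import *
d=cam(bot,"wrist")
print(onz(d,313,203.5,.047),onz(d,313,236,.047),onz(d,313,279,.06),onz(d,313,258,.015))
for y in (.100,.104,.108):
  # silhouette rows of cylinder
  c=d["c"]; a=np.linspace(0,2*np.pi,200); r=[proj(d,[.596,y+.022*np.cos(t),.037+.022*np.sin(t)])[1] for t in a]; print(y,min(r),max(r))
d=cam(bot,"wrist","w25b")
E
```

```text
[0.59456205 0.12596903 0.047     ] [0.59475975 0.10495272 0.047     ] [0.5950769  0.08114715 0.06      ] [0.59478565 0.07780972 0.015     ]
0.1 205.15878256368163 271.9722048323207
0.104 199.17300709380837 266.3117099847627
0.108 193.12324111983895 260.60310024799173
```

```bash
python3 -m inch '{"twist":[[-0.006,0.01,-0.066],[-0.006,0.01,-0.066],[-0.006,0.01,-0.066],[-0.006,0.01,-0.066],[-0.006,0.01,-0.066],[-0.006,0.01,-0.066],[-0.006,0.01,-0.066],[-0.006,0.01,-0.066],[-0.006,0.01,-0.066],[-0.006,0.01,-0.066]],"offset":[[-4,4.7,0],[-8,9.4,0],[-12,14,0],[-16,18.8,0],[-16.2,18.8,-2],[-16.2,18.8,-5],[-16.2,18.8,-8],[-16.2,18.8,-10],[-16.2,18.8,-11],[-16.2,18.8,-11]],"claw":[8,8,8,8,8,8,8,8,8,8]}'
python3 - <<'E'
from station import bot
from h import *
print(st(bot)); d=cam(bot,'wrist','w26')
E
```

```text
time: 33.45
tool_pos: [0.4327, 0.2875, -0.0163]
orientation: [-0.004, 0.725, 0.688, -0.005]
force: [0.5, 0.7, -0.3]
gripper_width: 0.08
{'t': 33.45, 'p': array([ 0.4327,  0.2875, -0.0163]), 'y': np.float64(-2.98), 'z': array([-0.012, -0.001, -1.   ]), 'f': array([ 0.5,  0.7, -0.3]), 'w': 0.08}
```

View pics/w26.png

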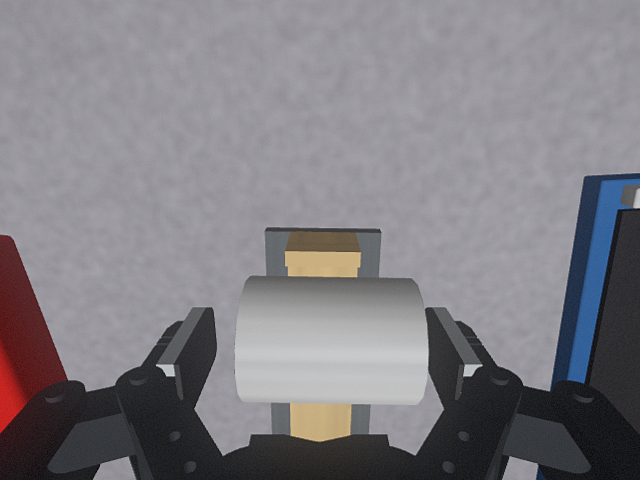

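```bash
python3 -m inch '{"twist":[[0,-0.012,0],[0,-0.012,0],[0,-0.012,0],[0,-0.012,0],[0,-0.012,0],[0,-0.012,0],[0,-0.012,0],[0,-0.012,0],[0,-0.012,0]],"offset":[[0.5,0.1,-0.4],[0.5,0.1,-0.4],[0.5,0.1,-0.4],[0.5,0.1,-0.4],[0.5,0.1,-0.4],[0.5,0.1,-0.4],[0.5,0.1,-0.4],[0.5,0.1,-0.4],[0.5,0.1,-0.4]],"claw":[8,8,8,5,4,4,4,4,4]}'
python3 - <<'E'
from station import bot
from h import *
print(st(bot)); d=cam(bot,'wrist','w27')
E
```

```text
time: 34.4
tool_pos: [0.4387, 0.289, -0.0185]
orientation: [0.001, 0.725, 0.688, 0.001]
force: [0.2, -0.9, 6.3]
gripper_width: 0.0594
{'t': 34.4, 'p': array([ 0.4387,  0.289 , -0.0185]), 'y': np.float64(-2.98), 'z': array([ 0.002, -0.   , -1.   ]), 'f': array([ 0.2, -0.9,  6.3]), 'w': 0.0594}
```

View pics/w27.png

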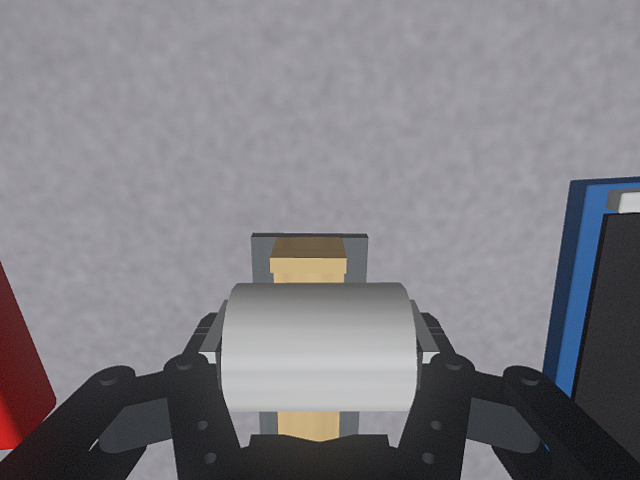

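```bash
python3 -m inch '{"twist":[[0,0,0],[0,0,0],[0,0,0.04],[0,0,0.066],[0,0,0.066],[0,0,0.066],[0,0,0.066],[0,0,0.066],[0,0,0.066],[0,0,0.066]],"offset":[[0,0,3],[0,0,7],[2,-1,9],[6,-5,9],[11,-9,9],[15.8,-12.5,9],[15.8,-12.5,6],[15.8,-12.5,3],[15.8,-12.5,0.5],[15.8,-12.5,0.5]],"claw":[4,4,4,4,4,4,4,4,4,4]}'
python3 - <<'E'
from station import bot
from h import *
print(st(bot)); d=cam(bot,'wrist','w28')
E
```

```text
time: 35.45
tool_pos: [0.5944, 0.1633, -0.0173]
orientation: [-0.001, 0.702, 0.712, -0.002]
force: [-0.4, -0.3, -2.5]
gripper_width: 0.0595
{'t': 35.45, 'p': array([ 0.5944,  0.1633, -0.0173]), 'y': np.float64(0.77), 'z': array([-0.004, -0.001, -1.   ]), 'f': array([-0.4, -0.3, -2.5]), 'w': 0.0595}
```

View pics/w28.png

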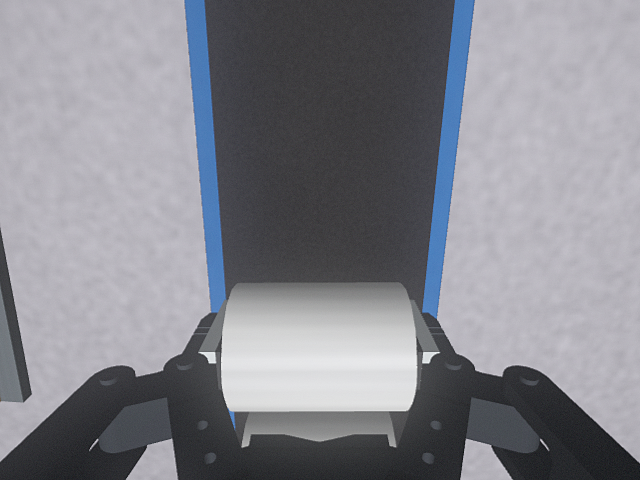

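Slug 2 hangs over the mat, centred between the mat edges at u 222 and 425. I'm lowering it and sliding it to the first.

```bash
python3 -m inch '{"twist":[[0,-0.004,0],[0,-0.004,0],[0,-0.004,0],[0,-0.004,0],[0,-0.004,0]],"offset":[[0.1,-0.4,-0.3],[0.1,-0.8,-0.55],[0.1,-1.2,-0.6],[0.1,-1.5,-0.6],[0.1,-1.5,-0.6]],"claw":[4,4,4,4,4]}'
python3 -m inch '{"twist":[[0,0,0],[0,0,0]],"offset":[[0,-0.2,-0.05],[0,-0.3,-0.05]],"claw":[4,4]}'
python3 -m inch '{"twist":[[0,0,0],[0,0,0]],"offset":[[0,-0.1,-0.05],[0,-0.2,-0.05]],"claw":[4,4]}'
```

```text
time: 36.0
tool_pos: [0.5969, 0.1483, -0.0203]
orientation: [0.001, 0.702, 0.712, 0.001]
force: [-0.2, -1.0, -2.3]
gripper_width: 0.0591
time: 36.2
tool_pos: [0.5969, 0.1452, -0.0206]
orientation: [0.001, 0.702, 0.712, 0.001]
force: [-0.3, 0.3, -1.8]
gripper_width: 0.0592
time: 36.4
tool_pos: [0.5971, 0.1435, -0.021]
orientation: [0.001, 0.702, 0.712, 0.002]
force: [1.7, 9.0, -3.2]
gripper_width: 0.0592
```

```bash
python3 -m inch '{"twist":[[0,0,0],[0,0,0],[0,0,0],[0,0,0]],"offset":[[0,0.4,0],[0,0.4,-0.25],[0,0.4,-0.35],[0,0.4,-0.35]],"claw":[4,4,4,4]}'
python3 -m inch '{"twist":[[0,0,0],[0,0,0],[0,0,0]],"offset":[[0,-0.2,-0.03],[0,-0.4,-0.03],[0,-0.5,-0.03]],"claw":[4,4,4]}'
```

```text
time: 36.8
tool_pos: [0.5973, 0.1479, -0.0235]
orientation: [0.002, 0.702, 0.712, 0.002]
force: [-6.3, 3.1, 16.2]
gripper_width: 0.0592
time: 37.1
tool_pos: [0.5976, 0.1436, -0.0234]
orientation: [0.001, 0.702, 0.712, 0.003]
force: [0.3, 14.2, 4.9]
gripper_width: 0.0593
```

```bash
python3 -m inch '{"twist":[[0,0,0],[0,0,0],[0,0,0],[0,0,0],[0,0,0],[0,0,0],[0,0,0],[0,0,0],[0,0,0]],"offset":[[0,0,0],[0,0,0],[0,0,0],[0,0,0],[0,0,0],[0,0,3],[0,0,7],[0,0,12],[0,0,12]],"claw":[4,6.5,8,8,8,8,8,8,8]}'
python3 - <<'E'
from station import bot
from h import *
print(st(bot)); d=cam(bot,'wrist','w29')
for y in (.100,.144):
  a=np.linspace(0,2*np.pi,200); r=[proj(d,[.597,y+.022*np.cos(t),.037+.022*np.sin(t)])[1] for t in a]; print(y,min(r),max(r))
E
```

```text
time: 38.0
tool_pos: [0.6006, 0.144, 0.1036]
orientation: [0.004, 0.702, 0.712, 0.007]
force: [0.2, 0.0, -0.9]
gripper_width: 0.08
{'t': 38.0, 'p': array([0.6006, 0.144 , 0.1036]), 'y': np.float64(0.78), 'z': array([ 0.015,  0.003, -1.   ]), 'f': array([ 0.2,  0. , -0.9]), 'w': 0.08}
0.1 263.98769776990576 327.22640637285366
0.144 203.00682666185853 268.81602974018404
```

View pics/w29.png

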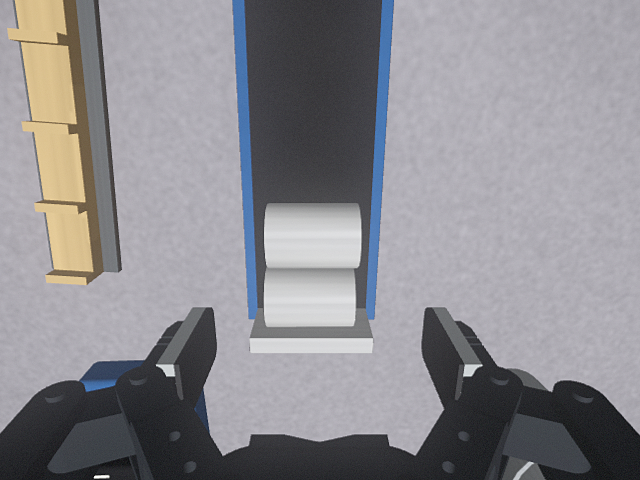

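```bash
python3 -m inch '{"twist":[[-0.003,0.015,0],[-0.003,0.015,0],[-0.003,0.015,0],[-0.003,0.015,0],[-0.003,0.015,0],[-0.003,0.015,0],[-0.003,0.015,0],[-0.003,0.015,0],[-0.003,0.015,0],[-0.003,0.015,0],[-0.003,0.015,0],[-0.003,0.015,0]],"offset":[[0,0,5],[-1,-4,9],[-12.5,-54,11],[-12.5,-54,11],[-12.5,-54,11],[-12.5,-54,11],[-12.5,-54,11],[-12.5,-54,11],[-12.5,-54,11],[-12.5,-54,11],[-12.5,-54,11],[-12.5,-54,11]],"claw":[8,8,8,8,8,8,8,8,8,8,8,8]}'
python3 - <<'E'
from station import bot
from h import *
print(st(bot)); d=cam(bot,'wrist','w30'); t=cam(bot,"top","t30")
E
```

```text
time: 39.25
tool_pos: [0.4779, -0.378, 0.2081]
orientation: [-0.002, 0.702, 0.712, -0.001]
force: [0.9, -0.4, 0.1]
gripper_width: 0.0801
{'t': 39.25, 'p': array([ 0.4779, -0.378 ,  0.2081]), 'y': np.float64(0.77), 'z': array([-0.004,  0.001, -1.   ]), 'f': array([ 0.9, -0.4,  0.1]), 'w': 0.0801}
```

View pics/w30.png

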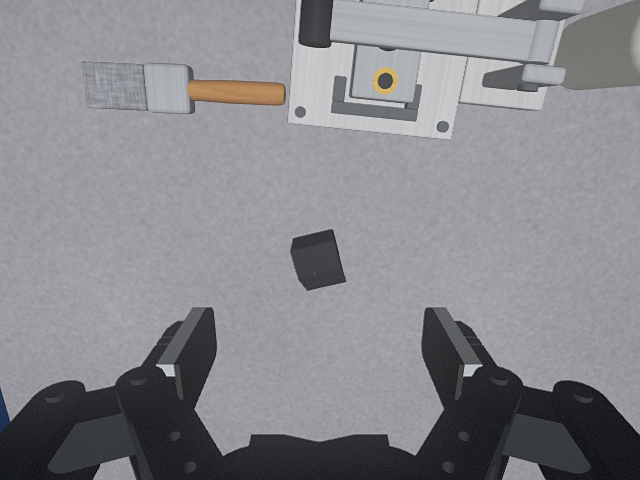

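```bash
python3 - <<'E'
from station import bot
from h import *
d=cam(bot,"wrist")
i=cv2.convertScaleAbs(d["img"][215:305,270:370],alpha=2.2,beta=0); cv2.imwrite("pics/w30c.png",cv2.resize(i,None,fx=6,fy=6,interpolation=cv2.INTER_CUBIC))
print(onz(d,318,260,.02),proj(d,[.478,-.44,.02]))
E
```

```text
[ 0.47610333 -0.44639654  0.02      ] [319.9227919  254.13647185]
```

View pics/w30c.png

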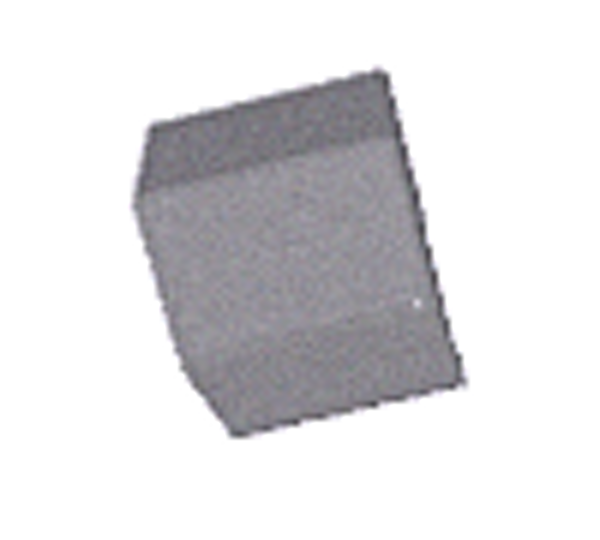

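View pics/t30.png

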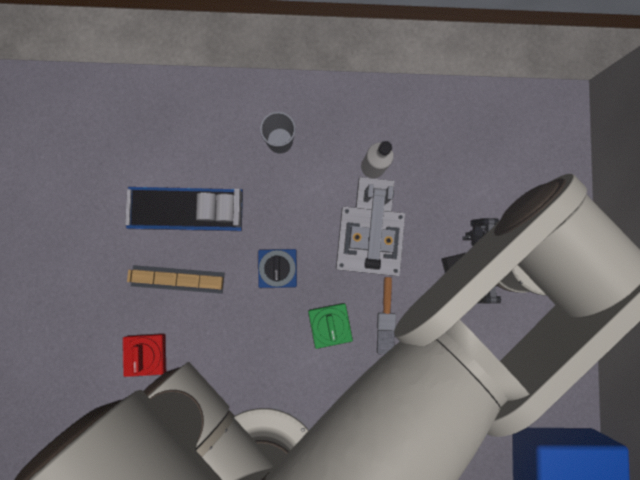

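```bash
python3 - <<'E'
from station import bot
from h import *
d=cam(bot,"wrist")
e=lambda u,v,z:onz(d,270+(u-2.5)/6,215+(v-2.5)/6,z).round(4)
q=[e(137,198,.04),e(400,138,.04),e(430,305,.04),e(190,355,.04)]
print(q,np.mean(q,0)); v=q[1]-q[0];print(np.degrees(np.arctan2(v[1],v[0])),np.linalg.norm(v)); v=q[2]-q[3];print(np.degrees(np.arctan2(v[1],v[0])),np.linalg.norm(v))
a=e(150,127,0);b=e(385,70,0);print("back foot",a,b,np.linalg.norm(b-a),np.degrees(np.arctan2(*(b-a)[1::-1])))
a=e(235,437,0);b=e(465,383,0);print("toe",a,b,np.linalg.norm(b-a),(a+b)/2)
E
```

```text
[array([ 0.4527, -0.4234,  0.04  ]), array([ 0.4942, -0.4129,  0.04  ]), array([ 0.4997, -0.4411,  0.04  ]), array([ 0.461 , -0.4504,  0.04  ])] [ 0.4769  -0.43195  0.04   ]
14.198554023863188 0.04280770958600797
13.512530635786076 0.03980175875511027
back foot [ 0.4522 -0.4245  0.    ] [ 0.4931 -0.4136  0.    ] 0.04232753241094971 14.922697686572945
toe [ 0.4672 -0.484   0.    ] [ 0.5089 -0.4728  0.    ] 0.04317788785941249 [ 0.48805 -0.4784   0.     ]
```

```bash
python3 -m inch '{"twist":[[0,-0.003,0.14],[0,-0.003,0.231],[0,-0.003,0.231],[0,-0.003,0.231],[0,-0.003,0.231],[0,-0.003,0.231],[0,-0.003,0.231],[0,-0.003,0.231],[0,-0.003,0.231]],"offset":[[-0.1,-3,-2],[-0.1,-5.5,-6],[-0.1,-5.5,-11],[-0.1,-5.5,-15],[-0.1,-5.5,-18],[-0.1,-5.5,-20],[-0.1,-5.5,-22],[-0.1,-5.5,-23],[-0.1,-5.5,-23]],"claw":[8,8,8,8,8,8,8,8,8]}'
python3 - <<'E'
from station import bot
from h import *
print(st(bot)); d=cam(bot,'wrist')
cv2.imwrite("pics/w31.png",cv2.convertScaleAbs(d["img"],alpha=1.6))
E
```

```text
time: 40.35
tool_pos: [0.4771, -0.4305, -0.0238]
orientation: [-0.002, 0.616, 0.788, -0.0]
force: [-0.7, -0.3, 0.3]
gripper_width: 0.0803
{'t': 40.35, 'p': array([ 0.4771, -0.4305, -0.0238]), 'y': np.float64(13.95), 'z': array([-0.003,  0.002, -1.   ]), 'f': array([-0.7, -0.3,  0.3]), 'w': 0.0803}
```

View pics/w31.png

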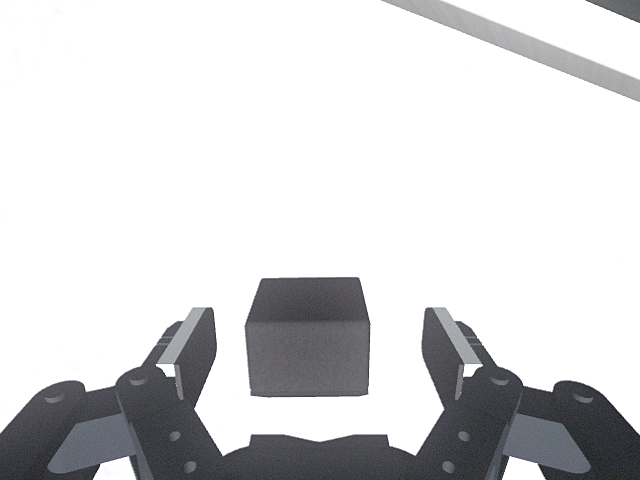

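```bash
python3 -m inch '{"twist":[[0,0,0],[0,0,0],[0,0,0],[0,0,0],[0,0,0],[0,0,0],[0,0,0],[0,0,0],[0,0,0],[0,0,0]],"offset":[[-0.42,-0.3,-0.3],[-0.42,-0.3,-0.6],[-0.42,-0.3,-0.6],[-0.42,-0.3,-0.6],[-0.42,-0.3,-0.6],[-0.42,-0.3,-0.6],[-0.42,-0.3,-0.6],[-0.42,-0.3,-0.6],[-0.42,-0.3,-0.6],[-0.42,-0.3,-0.6]],"claw":[8,8,6,3,2,2,2,2,2,2]}'
python3 - <<'E'
from station import bot
from h import *
print(st(bot)); d=cam(bot,'wrist')
cv2.imwrite("pics/w32.png",cv2.convertScaleAbs(d["img"],alpha=1.6))
E
```

```text
time: 41.4
tool_pos: [0.4735, -0.4345, -0.028]
orientation: [-0.001, 0.616, 0.788, -0.0]
force: [-1.5, 0.5, 6.6]
gripper_width: 0.0429
{'t': 41.4, 'p': array([ 0.4735, -0.4345, -0.028 ]), 'y': np.float64(13.94), 'z': array([-0.002,  0.   , -1.   ]), 'f': array([-1.5,  0.5,  6.6]), 'w': 0.0429}
```

View pics/w32.png

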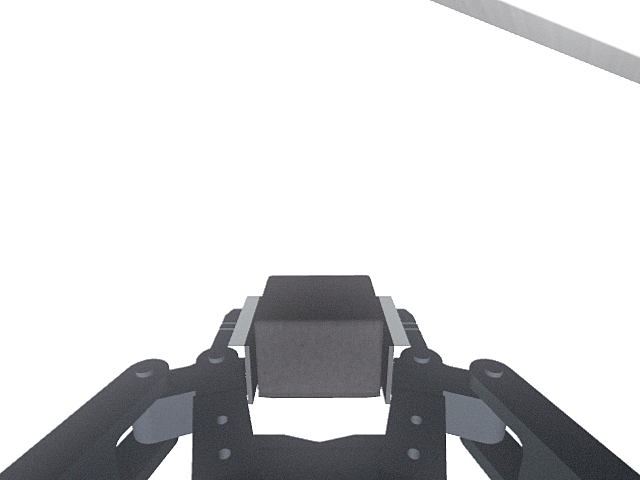

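```bash
python3 - <<'E'
from station import bot
from h import *
o=bot.get_obs();d=cam(bot,"wrist");T=Rq(o["orientation"]).as_matrix()
for u,v,z in((318,320.5,.04),(318,276,0),(255,320,.04),(382,320,.04),(319,397,.04)): print((T.T@(onz(d,u,v,z)-o["tool_pos"])).round(4))
E
```

```text
[ 0.0142  0.0004 -0.0679]
[ 0.0125  0.0003 -0.0279]
[ 0.0144 -0.0205 -0.0679]
[ 0.0144  0.0215 -0.068 ]
[-0.0166  0.0007 -0.068 ]
```

```bash
python3 -m inch '{"twist":[[0,0,0],[0,0,0],[0,0,0],[0,0,-0.1],[0,0,-0.235],[0,0,-0.235],[0,0,-0.235],[0,0,-0.235],[0,0,-0.235],[0,0,-0.235],[0,0,-0.235],[0,0,-0.235]],"offset":[[0,0,3],[0,0,8],[0,1,13],[1,6,15],[2,11,15],[3,16,15],[4,21,15],[5,26,15],[6,31,15],[7,36,15],[8,41,15],[9,46,15]],"claw":[2,2,2,2,2,2,2,2,2,2,2,2]}'
python3 -c "
from station import bot
from h import *
print(st(bot))"
```

```text
time: 42.7
tool_pos: [0.5608, 0.015, 0.1219]
orientation: [-0.001, 0.704, 0.71, -0.0]
force: [0.8, -0.2, -3.7]
gripper_width: 0.0431
{'t': 42.7, 'p': array([0.5608, 0.015 , 0.1219]), 'y': np.float64(0.48), 'z': array([-0.002,  0.001, -1.   ]), 'f': array([ 0.8, -0.2, -3.7]), 'w': 0.0431}
```

```bash
python3 -m inch '{"twist":[[0,0,0],[0,0,0],[0,0,0],[0,0,0],[0,0,0],[0,0,0],[0,0,0],[0,0,0],[0,0,0],[0,0,0]],"offset":[[1,5,0],[2,10,0],[3,15,0],[3.6,20,0],[3.6,21.2,0],[3.6,21.2,-2],[3.6,21.2,-6],[3.6,21.2,-9],[3.6,21.2,-11],[3.6,21.2,-11]],"claw":[2,2,2,2,2,2,2,2,2,2]}'
python3 - <<'E'
from station import bot
from h import *
print(st(bot)); d=cam(bot,'wrist')
cv2.imwrite("pics/w33.png",cv2.convertScaleAbs(d["img"],alpha=1.3)); s=cam(bot,"side"); crop(s,"s33",240,130,400,260,4)
E
```

```text
time: 43.7
tool_pos: [0.5948, 0.2263, 0.0086]
orientation: [-0.002, 0.704, 0.71, -0.003]
force: [0.5, -0.3, -2.3]
gripper_width: 0.0434
{'t': 43.7, 'p': array([0.5948, 0.2263, 0.0086]), 'y': np.float64(0.46), 'z': array([-0.007, -0.001, -1.   ]), 'f': array([ 0.5, -0.3, -2.3]), 'w': 0.0434}
```

View pics/w33.png

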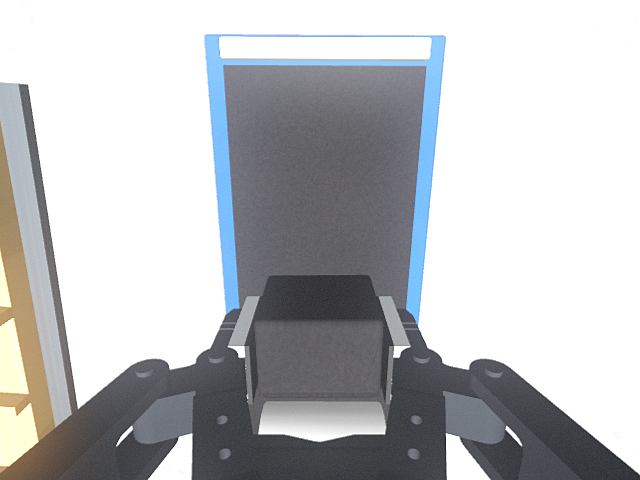

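View pics/s33.png

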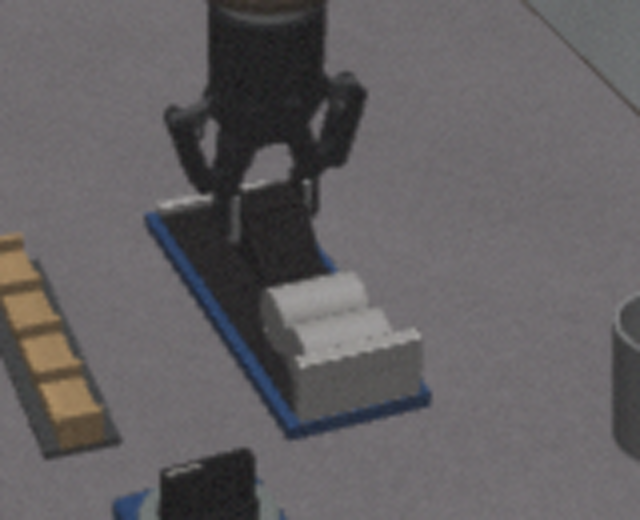

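```bash
python3 -m inch '{"twist":[[0.001,-0.007,0],[0.001,-0.007,0],[0.001,-0.007,0],[0.001,-0.007,0],[0.001,-0.007,0]],"offset":[[0.15,-0.2,-0.8],[0.15,-0.4,-1.5],[0.15,-0.4,-2.0],[0.15,-0.4,-2.15],[0.15,-0.4,-2.15]],"claw":[2,2,2,2,2]}'
python3 -m inch '{"twist":[[0,0,0],[0,0,0]],"offset":[[0,0,-0.1],[0,0,-0.1]],"claw":[2,2]}'
```

```text
time: 44.3
tool_pos: [0.5983, 0.2228, -0.0093]
orientation: [0.001, 0.704, 0.71, 0.002]
force: [0.1, -0.2, -3.9]
gripper_width: 0.0432
time: 44.5
tool_pos: [0.5983, 0.2229, -0.0102]
orientation: [0.001, 0.704, 0.71, 0.002]
force: [0.3, 0.7, -4.2]
gripper_width: 0.0431
```

```bash
python3 -m inch '{"twist":[[-0.001,0.004,0],[-0.001,0.004,0],[-0.001,0.004,0]],"offset":[[-0.1,-0.2,-0.2],[-0.1,-0.4,-0.25],[-0.1,-0.6,-0.25]],"claw":[2,2,2]}'
python3 -m inch '{"twist":[[0,0,0],[0,0,0],[0,0,0]],"offset":[[0,-0.3,-0.05],[0,-0.5,-0.05],[0,-0.6,-0.05]],"claw":[2,2,2]}'
```

```text
time: 44.8
tool_pos: [0.5973, 0.2167, -0.0128]
orientation: [-0.0, 0.704, 0.71, 0.0]
force: [0.4, -0.3, -3.1]
gripper_width: 0.0433
time: 45.1
tool_pos: [0.5976, 0.2106, -0.0129]
orientation: [0.0, 0.704, 0.71, 0.001]
force: [0.9, 3.0, 2.0]
gripper_width: 0.043
```

Touching the mat now. I'll slide on until it meets the slug, expected near y ≈ 0.2055.

```bash
python3 -m inch '{"twist":[[0,0,0],[0,0,0]],"offset":[[0,-0.2,0],[0,-0.3,0]],"claw":[2,2]}'
python3 -m inch '{"twist":[[0,0,0],[0,0,0]],"offset":[[0,-0.1,0],[0,-0.2,0]],"claw":[2,2]}'
python3 -m inch '{"twist":[[0,0,0],[0,0,0]],"offset":[[0,-0.1,0],[0,-0.15,0]],"claw":[2,2]}'
```

```text
time: 45.3
tool_pos: [0.5976, 0.2074, -0.0129]
orientation: [0.0, 0.704, 0.71, 0.001]
force: [-0.5, 1.1, 0.3]
gripper_width: 0.043
time: 45.5
tool_pos: [0.5976, 0.2053, -0.0129]
orientation: [0.0, 0.704, 0.71, 0.001]
force: [0.3, 2.1, 0.2]
gripper_width: 0.0433
time: 45.7
tool_pos: [0.5976, 0.2046, -0.0128]
orientation: [-0.0, 0.704, 0.71, 0.001]
force: [0.6, 10.1, -1.1]
gripper_width: 0.0431
```

```bash
python3 -m inch '{"twist":[[0,0,0],[0,0,0],[0,0,0],[0,0,0],[0,0,0],[0,0,0],[0,0,0],[0,0,0],[0,0,0],[0,0,0]],"offset":[[0,-0.05,0],[0,-0.05,0],[0,-0.05,0],[0,-0.05,0],[0,0,0],[0,0,0],[0,0,3],[0,0,8],[0,0,13],[0,0,13]],"claw":[2,6,7,7,7,7,7,7,7,7]}'
python3 - <<'E'
from station import bot
from h import *
print(st(bot)); d=cam(bot,'wrist')
cv2.imwrite("pics/w34.png",cv2.convertScaleAbs(d["img"],alpha=1.2)); s=cam(bot,"side"); crop(s,"s34",240,130,400,260,4)
for y in (.100,.144):
  a=np.linspace(0,2*np.pi,200); r=[proj(d,[.597,y+.022*np.cos(t),.037+.022*np.sin(t)])[1] for t in a]; print(y,min(r),max(r))
for yy,z in((.219,.055),(.219,.015),(.189,.055),(.154,.015)): print(yy,z,proj(d,[.597,yy,z]))
E
```

```text
time: 46.7
tool_pos: [0.6004, 0.2052, 0.1248]
orientation: [0.003, 0.704, 0.71, 0.006]
force: [0.5, 0.0, -0.6]
gripper_width: 0.0699
{'t': 46.7, 'p': array([0.6004, 0.2052, 0.1248]), 'y': np.float64(0.46), 'z': array([ 0.012,  0.005, -1.   ]), 'f': array([ 0.5,  0. , -0.6]), 'w': 0.0699}
0.1 324.3854605643162 381.48130851944
0.144 274.6470194231664 332.68266350288616
0.219 0.055 [311.73611514 215.07508454]
0.219 0.015 [312.00262671 201.76378786]
0.189 0.055 [311.64439215 257.08180695]
0.154 0.015 [311.81765457 279.63619408]
```

View pics/w34.png

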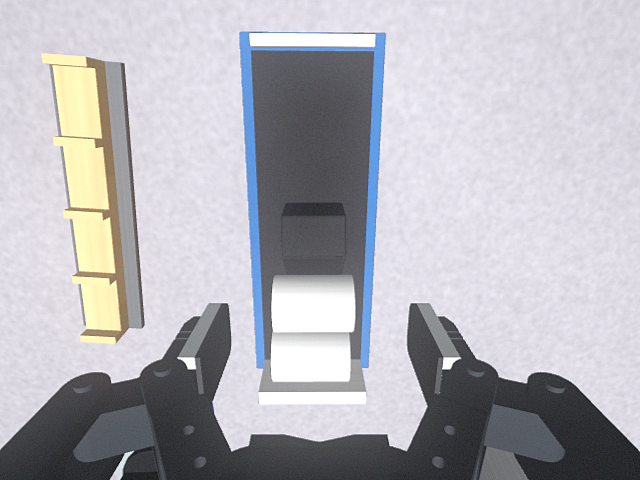

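View pics/s34.png

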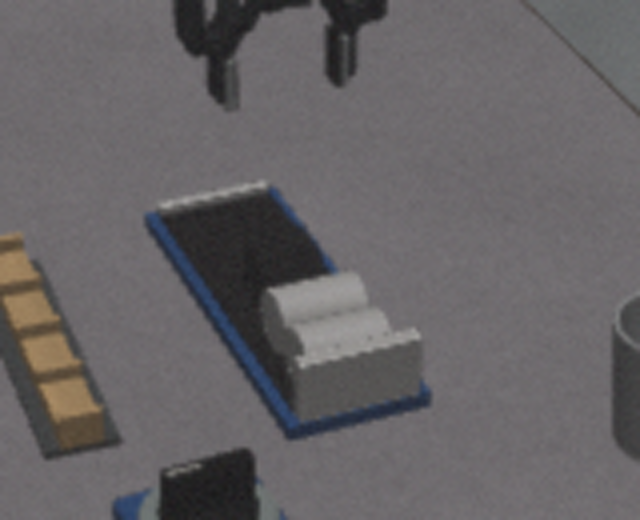

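```bash
python3 -m inch '{"twist":[[0,0,0],[0,0,0],[0,0,0],[0,0,0],[0,0,0],[0,0,0]],"offset":[[0,0,4],[-4,0,8],[-8,2,8],[-12,4,8],[-14,6,8],[-14,6,8]],"claw":[7,7,7,7,7,7]}'
python3 - <<'E'
from station import bot
from h import *
print(st(bot)); t=cam(bot,"top"); s=cam(bot,"side"); crop(s,"s35",220,170,460,350,3); crop(t,"t35",110,130,420,300,2)
i=cv2.resize(t["img"][240:300,250:420],None,fx=4,fy=4,interpolation=cv2.INTER_CUBIC); cv2.imwrite("pics/t35b.png",i)
E
```

```text
time: 47.4
tool_pos: [0.4555, 0.2664, 0.1977]
orientation: [-0.0, 0.703, 0.711, 0.002]
force: [0.2, -0.1, -0.1]
gripper_width: 0.0701
{'t': 47.4, 'p': array([0.4555, 0.2664, 0.1977]), 'y': np.float64(0.6), 'z': array([ 0.003,  0.003, -1.   ]), 'f': array([ 0.2, -0.1, -0.1]), 'w': 0.0701}
```

View pics/s35.png

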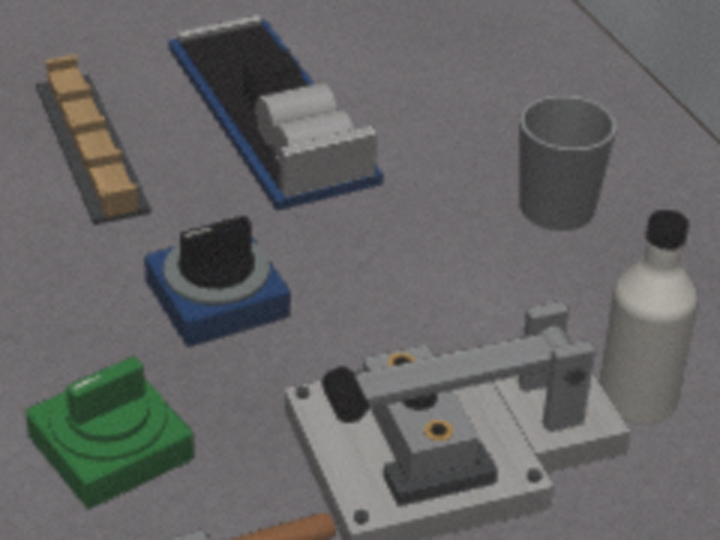

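View pics/t35.png

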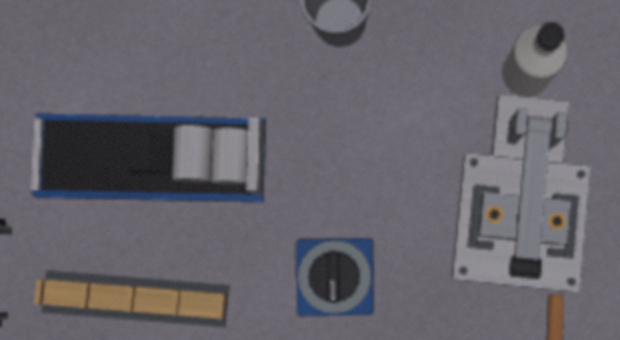

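```bash
python3 - <<'E'
from station import bot
from h import *
t=cam(bot,"top"); s=cam(bot,"side")
print("handle",tri((t,110+526/2,130+267/2),(s,220+346/3,170+394/3)),"expect",.5302-.055*.997,-.2408+.055*.08,.08)
print("bushes",tri((t,110+494/2,130+214/2),(s,220+401/3,170+360/3)),tri((t,110+557/2,130+221/2),(s,220+438/3,170+430/3)),"expect z .061")
bot.sign_off()
E
```

```text
handle [ 0.47361225 -0.23912127  0.08172305] expect 0.475365 -0.2364 0.08
bushes [ 0.53292493 -0.20485096  0.0636903 ] [ 0.5268408  -0.27716374  0.06208807] expect z .061
the job is handed in; nothing more can be done
```

The drilling station is set up and handed in at about 47 s of the 210 s allowed. My last checks found nothing out of place, but no verdict is reported.

**What I did**
- **Dial:** I turned it anticlockwise about 120° until the torque jumped to about 3 N m at the end stop. Its friction is only 0.08 N m. In the last pictures the pointer is still square to its box.
- **Block:** I set it in the nest and pressed it twice with the clamp open, once while gripped and once from above, with up to about 45 N. It did not move, at the height expected for fully down.
- **Clamp:** I pushed it over and down until it stopped hard.
- **Slugs:** Only two were in this start. Both lie against the upright stop and each other.
- **Chock:** It was slid in toe first until it pressed the last slug with about 10 N.

**Last checks**
- **Clamp handle:** It measured 82 mm above the table (80 expected).
- **Block top:** It measured 62 to 64 mm above the table (61 expected). I trust the press test over this, because the pictures are only good to about 2 mm.
- **Row:** Slug and chock edges matched the predicted picture positions to within a pixel or two.
- **Bystanders:** In the last pictures the bottle and cup stand where they were; the brush is only partly in view there and also looks unmoved.

**Disagreements and a failed step**
- **Fingertips:** They end about 38 mm short of the reported tool point (TCP), instead of at it. My first grip on the dial therefore closed on air above the bar. I corrected for this from then on.
- **Torque reading:** While the dial turned, it had the opposite sign to what friction should give, so I relied on the jump at the stop.

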